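# Restock the stamp rack and refit its drip tray

## Task

Get the stamp rack ready for the day. Take the glue stick that was left in one of its pockets out and stand it upright on the table, and have a rubber stamp standing knob up in every pocket: fill the empty ones from the spares (surplus ones may stay on the table), leaving the stamps already racked in their pockets. Slide the drip tray nose first into the slot under the rack until it is fully home, and do not push the stapler, the glue bottle or the tape dispenser about.

Things in the scene. Friction and masses are not known exactly. Their poses are not given: they have to be found in the camera images.
- rack: fixed grey rack, 186 (x) x 153 (y) x 43 mm, origin: centre of its underside, on the table. Six pockets open upward, 2 along x (pitch 86 mm) by 3 along y (pitch 48), each 72 (x) x 37 (y) mm, 24 deep: a stamp stands in one with its 62 mm side along rack x. Under them a slot 123 mm wide (x) and 11 high, floored by the table, open at the +y face, ends at a stop 143 mm in
- pocket1 (a point): centre of the floor of pocket 1 of the rack, 19 mm above the table and 24 mm below the rack's top; axes as the rack's
- pocket2 (a point): centre of the floor of pocket 2 of the rack, 19 mm above the table and 24 mm below the rack's top; axes as the rack's
- pocket3 (a point): centre of the floor of pocket 3 of the rack, 19 mm above the table and 24 mm below the rack's top; axes as the rack's
- pocket4 (a point): centre of the floor of pocket 4 of the rack, 19 mm above the table and 24 mm below the rack's top; axes as the rack's
- pocket5 (a point): centre of the floor of pocket 5 of the rack, 19 mm above the table and 24 mm below the rack's top; axes as the rack's
- pocket6 (a point): centre of the floor of pocket 6 of the rack, 19 mm above the table and 24 mm below the rack's top; axes as the rack's
- mouth (a point): middle of the slot's mouth, on the table at the rack's +y face; axes as the rack's: the tray goes in toward -y
- tray: loose flat metal drip tray with dark mat, 118 (x) x 192 (y) x 6 mm, about 0.25 kg, lying on the table; origin: centre of its underside. The nose, with 12 mm round corners, is the -y end (96 mm from the origin) and enters the slot first; an upright black handle is at the +y end. Fully home the nose meets the stop, the origin is 47 mm inside the mouth, the handle outside the rack
- tray_handle (a point): grip point on the tray's handle, 60 mm above the tray's underside and 78 mm from its origin toward +y. The handle is a plate 12 mm thick (x) x 30 mm (y), its top 75 mm above the underside; axes as the tray's
- racked1: Rubber stamp: wooden base 26 (x) x 62 (y) x 17 mm, a 16 mm neck, and a round wooden knob 26 mm across from 35 to 75 mm (the top) above the underside; grasp the knob about 57 mm up. Origin: centre of the underside, z up; same shape after a half turn. Stands in one of the pockets at the start, to be left there; may be absent (two or three of these five are present)
- racked2: Rubber stamp: wooden base 26 (x) x 62 (y) x 17 mm, a 16 mm neck, and a round wooden knob 26 mm across from 35 to 75 mm (the top) above the underside; grasp the knob about 57 mm up. Origin: centre of the underside, z up; same shape after a half turn. Stands in one of the pockets at the start, to be left there; may be absent (two or three of these five are present)
- racked3: Rubber stamp: wooden base 26 (x) x 62 (y) x 17 mm, a 16 mm neck, and a round wooden knob 26 mm across from 35 to 75 mm (the top) above the underside; grasp the knob about 57 mm up. Origin: centre of the underside, z up; same shape after a half turn. Stands in one of the pockets at the start, to be left there; may be absent (two or three of these five are present)
- racked4: Rubber stamp: wooden base 26 (x) x 62 (y) x 17 mm, a 16 mm neck, and a round wooden knob 26 mm across from 35 to 75 mm (the top) above the underside; grasp the knob about 57 mm up. Origin: centre of the underside, z up; same shape after a half turn. Stands in one of the pockets at the start, to be left there; may be absent (two or three of these five are present)
- racked5: Rubber stamp: wooden base 26 (x) x 62 (y) x 17 mm, a 16 mm neck, and a round wooden knob 26 mm across from 35 to 75 mm (the top) above the underside; grasp the knob about 57 mm up. Origin: centre of the underside, z up; same shape after a half turn. Stands in one of the pockets at the start, to be left there; may be absent (two or three of these five are present)
- spare1: Rubber stamp: wooden base 26 (x) x 62 (y) x 17 mm, a 16 mm neck, and a round wooden knob 26 mm across from 35 to 75 mm (the top) above the underside; grasp the knob about 57 mm up. Origin: centre of the underside, z up; same shape after a half turn. A spare, standing on the table at the start; there is at least one spare more than needed, so one that has toppled can be left
- spare2: Rubber stamp: wooden base 26 (x) x 62 (y) x 17 mm, a 16 mm neck, and a round wooden knob 26 mm across from 35 to 75 mm (the top) above the underside; grasp the knob about 57 mm up. Origin: centre of the underside, z up; same shape after a half turn. A spare, standing on the table at the start; there is at least one spare more than needed, so one that has toppled can be left
- spare3: Rubber stamp: wooden base 26 (x) x 62 (y) x 17 mm, a 16 mm neck, and a round wooden knob 26 mm across from 35 to 75 mm (the top) above the underside; grasp the knob about 57 mm up. Origin: centre of the underside, z up; same shape after a half turn. A spare, standing on the table at the start; there is at least one spare more than needed, so one that has toppled can be left
- spare4: Rubber stamp: wooden base 26 (x) x 62 (y) x 17 mm, a 16 mm neck, and a round wooden knob 26 mm across from 35 to 75 mm (the top) above the underside; grasp the knob about 57 mm up. Origin: centre of the underside, z up; same shape after a half turn. A spare, standing on the table at the start; there is at least one spare more than needed, so one that has toppled can be left
- spare5: Rubber stamp: wooden base 26 (x) x 62 (y) x 17 mm, a 16 mm neck, and a round wooden knob 26 mm across from 35 to 75 mm (the top) above the underside; grasp the knob about 57 mm up. Origin: centre of the underside, z up; same shape after a half turn. A spare, standing on the table at the start; there is at least one spare more than needed, so one that has toppled can be left
- glue_stick: glue stick, a round upright tube 26 mm across and 96 mm tall, 35 g; someone left it standing in one of the pockets. Grasp it about 75 mm above its underside; origin: centre of its underside, z up
- stapler: bystander: desk stapler, 36 x 150 x 53 mm, origin at the centre of its underside
- glue_bottle: bystander: standing paste bottle, 44 mm across, 128 mm tall, origin at the centre of its underside
- tape_dispenser: bystander: desk tape dispenser, 58 x 160 x 70 mm, origin at the centre of its underside

How it is judged (in metres and radians):
At the end, for the whole second after the job is handed in: Each pocket holds a stamp at rest on its floor (within 14 mm of its centre, under 8 mm above its floor, tilt under 0.12 rad); glue stick upright (0.15 rad) on the table; tray flat in the slot, origin 41 to 55 mm inside the mouth (home is 47), within 6 mm and 0.06 rad of its middle line (((horizontal distance between racked1 and pocket1 below 0.014 m and z of racked1 in the frame of pocket1 below 0.008 m and angle between racked1's own z axis and vertical below 0.12 rad and linear speed of racked1 below 0.02 m/s) or (horizontal distance between racked2 and pocket1 below 0.014 m and z of racked2 in the frame of pocket1 below 0.008 m and angle between racked2's own z axis and vertical below 0.12 rad and linear speed of racked2 below 0.02 m/s) or (horizontal distance between racked3 and pocket1 below 0.014 m and z of racked3 in the frame of pocket1 below 0.008 m and angle between racked3's own z axis and vertical below 0.12 rad and linear speed of racked3 below 0.02 m/s) or (horizontal distance between racked4 and pocket1 below 0.014 m and z of racked4 in the frame of pocket1 below 0.008 m and angle between racked4's own z axis and vertical below 0.12 rad and linear speed of racked4 below 0.02 m/s) or (horizontal distance between racked5 and pocket1 below 0.014 m and z of racked5 in the frame of pocket1 below 0.008 m and angle between racked5's own z axis and vertical below 0.12 rad and linear speed of racked5 below 0.02 m/s) or (horizontal distance between spare1 and pocket1 below 0.014 m and z of spare1 in the frame of pocket1 below 0.008 m and angle between spare1's own z axis and vertical below 0.12 rad and linear speed of spare1 below 0.02 m/s) or (horizontal distance between spare2 and pocket1 below 0.014 m and z of spare2 in the frame of pocket1 below 0.008 m and angle between spare2's own z axis and vertical below 0.12 rad and linear speed of spare2 below 0.02 m/s) or (horizontal distance between spare3 and pocket1 below 0.014 m and z of spare3 in the frame of pocket1 below 0.008 m and angle between spare3's own z axis and vertical below 0.12 rad and linear speed of spare3 below 0.02 m/s) or (horizontal distance between spare4 and pocket1 below 0.014 m and z of spare4 in the frame of pocket1 below 0.008 m and angle between spare4's own z axis and vertical below 0.12 rad and linear speed of spare4 below 0.02 m/s) or (horizontal distance between spare5 and pocket1 below 0.014 m and z of spare5 in the frame of pocket1 below 0.008 m and angle between spare5's own z axis and vertical below 0.12 rad and linear speed of spare5 below 0.02 m/s)) and ((horizontal distance between racked1 and pocket2 below 0.014 m and z of racked1 in the frame of pocket2 below 0.008 m and angle between racked1's own z axis and vertical below 0.12 rad and linear speed of racked1 below 0.02 m/s) or (horizontal distance between racked2 and pocket2 below 0.014 m and z of racked2 in the frame of pocket2 below 0.008 m and angle between racked2's own z axis and vertical below 0.12 rad and linear speed of racked2 below 0.02 m/s) or (horizontal distance between racked3 and pocket2 below 0.014 m and z of racked3 in the frame of pocket2 below 0.008 m and angle between racked3's own z axis and vertical below 0.12 rad and linear speed of racked3 below 0.02 m/s) or (horizontal distance between racked4 and pocket2 below 0.014 m and z of racked4 in the frame of pocket2 below 0.008 m and angle between racked4's own z axis and vertical below 0.12 rad and linear speed of racked4 below 0.02 m/s) or (horizontal distance between racked5 and pocket2 below 0.014 m and z of racked5 in the frame of pocket2 below 0.008 m and angle between racked5's own z axis and vertical below 0.12 rad and linear speed of racked5 below 0.02 m/s) or (horizontal distance between spare1 and pocket2 below 0.014 m and z of spare1 in the frame of pocket2 below 0.008 m and angle between spare1's own z axis and vertical below 0.12 rad and linear speed of spare1 below 0.02 m/s) or (horizontal distance between spare2 and pocket2 below 0.014 m and z of spare2 in the frame of pocket2 below 0.008 m and angle between spare2's own z axis and vertical below 0.12 rad and linear speed of spare2 below 0.02 m/s) or (horizontal distance between spare3 and pocket2 below 0.014 m and z of spare3 in the frame of pocket2 below 0.008 m and angle between spare3's own z axis and vertical below 0.12 rad and linear speed of spare3 below 0.02 m/s) or (horizontal distance between spare4 and pocket2 below 0.014 m and z of spare4 in the frame of pocket2 below 0.008 m and angle between spare4's own z axis and vertical below 0.12 rad and linear speed of spare4 below 0.02 m/s) or (horizontal distance between spare5 and pocket2 below 0.014 m and z of spare5 in the frame of pocket2 below 0.008 m and angle between spare5's own z axis and vertical below 0.12 rad and linear speed of spare5 below 0.02 m/s)) and ((horizontal distance between racked1 and pocket3 below 0.014 m and z of racked1 in the frame of pocket3 below 0.008 m and angle between racked1's own z axis and vertical below 0.12 rad and linear speed of racked1 below 0.02 m/s) or (horizontal distance between racked2 and pocket3 below 0.014 m and z of racked2 in the frame of pocket3 below 0.008 m and angle between racked2's own z axis and vertical below 0.12 rad and linear speed of racked2 below 0.02 m/s) or (horizontal distance between racked3 and pocket3 below 0.014 m and z of racked3 in the frame of pocket3 below 0.008 m and angle between racked3's own z axis and vertical below 0.12 rad and linear speed of racked3 below 0.02 m/s) or (horizontal distance between racked4 and pocket3 below 0.014 m and z of racked4 in the frame of pocket3 below 0.008 m and angle between racked4's own z axis and vertical below 0.12 rad and linear speed of racked4 below 0.02 m/s) or (horizontal distance between racked5 and pocket3 below 0.014 m and z of racked5 in the frame of pocket3 below 0.008 m and angle between racked5's own z axis and vertical below 0.12 rad and linear speed of racked5 below 0.02 m/s) or (horizontal distance between spare1 and pocket3 below 0.014 m and z of spare1 in the frame of pocket3 below 0.008 m and angle between spare1's own z axis and vertical below 0.12 rad and linear speed of spare1 below 0.02 m/s) or (horizontal distance between spare2 and pocket3 below 0.014 m and z of spare2 in the frame of pocket3 below 0.008 m and angle between spare2's own z axis and vertical below 0.12 rad and linear speed of spare2 below 0.02 m/s) or (horizontal distance between spare3 and pocket3 below 0.014 m and z of spare3 in the frame of pocket3 below 0.008 m and angle between spare3's own z axis and vertical below 0.12 rad and linear speed of spare3 below 0.02 m/s) or (horizontal distance between spare4 and pocket3 below 0.014 m and z of spare4 in the frame of pocket3 below 0.008 m and angle between spare4's own z axis and vertical below 0.12 rad and linear speed of spare4 below 0.02 m/s) or (horizontal distance between spare5 and pocket3 below 0.014 m and z of spare5 in the frame of pocket3 below 0.008 m and angle between spare5's own z axis and vertical below 0.12 rad and linear speed of spare5 below 0.02 m/s)) and ((horizontal distance between racked1 and pocket4 below 0.014 m and z of racked1 in the frame of pocket4 below 0.008 m and angle between racked1's own z axis and vertical below 0.12 rad and linear speed of racked1 below 0.02 m/s) or (horizontal distance between racked2 and pocket4 below 0.014 m and z of racked2 in the frame of pocket4 below 0.008 m and angle between racked2's own z axis and vertical below 0.12 rad and linear speed of racked2 below 0.02 m/s) or (horizontal distance between racked3 and pocket4 below 0.014 m and z of racked3 in the frame of pocket4 below 0.008 m and angle between racked3's own z axis and vertical below 0.12 rad and linear speed of racked3 below 0.02 m/s) or (horizontal distance between racked4 and pocket4 below 0.014 m and z of racked4 in the frame of pocket4 below 0.008 m and angle between racked4's own z axis and vertical below 0.12 rad and linear speed of racked4 below 0.02 m/s) or (horizontal distance between racked5 and pocket4 below 0.014 m and z of racked5 in the frame of pocket4 below 0.008 m and angle between racked5's own z axis and vertical below 0.12 rad and linear speed of racked5 below 0.02 m/s) or (horizontal distance between spare1 and pocket4 below 0.014 m and z of spare1 in the frame of pocket4 below 0.008 m and angle between spare1's own z axis and vertical below 0.12 rad and linear speed of spare1 below 0.02 m/s) or (horizontal distance between spare2 and pocket4 below 0.014 m and z of spare2 in the frame of pocket4 below 0.008 m and angle between spare2's own z axis and vertical below 0.12 rad and linear speed of spare2 below 0.02 m/s) or (horizontal distance between spare3 and pocket4 below 0.014 m and z of spare3 in the frame of pocket4 below 0.008 m and angle between spare3's own z axis and vertical below 0.12 rad and linear speed of spare3 below 0.02 m/s) or (horizontal distance between spare4 and pocket4 below 0.014 m and z of spare4 in the frame of pocket4 below 0.008 m and angle between spare4's own z axis and vertical below 0.12 rad and linear speed of spare4 below 0.02 m/s) or (horizontal distance between spare5 and pocket4 below 0.014 m and z of spare5 in the frame of pocket4 below 0.008 m and angle between spare5's own z axis and vertical below 0.12 rad and linear speed of spare5 below 0.02 m/s)) and ((horizontal distance between racked1 and pocket5 below 0.014 m and z of racked1 in the frame of pocket5 below 0.008 m and angle between racked1's own z axis and vertical below 0.12 rad and linear speed of racked1 below 0.02 m/s) or (horizontal distance between racked2 and pocket5 below 0.014 m and z of racked2 in the frame of pocket5 below 0.008 m and angle between racked2's own z axis and vertical below 0.12 rad and linear speed of racked2 below 0.02 m/s) or (horizontal distance between racked3 and pocket5 below 0.014 m and z of racked3 in the frame of pocket5 below 0.008 m and angle between racked3's own z axis and vertical below 0.12 rad and linear speed of racked3 below 0.02 m/s) or (horizontal distance between racked4 and pocket5 below 0.014 m and z of racked4 in the frame of pocket5 below 0.008 m and angle between racked4's own z axis and vertical below 0.12 rad and linear speed of racked4 below 0.02 m/s) or (horizontal distance between racked5 and pocket5 below 0.014 m and z of racked5 in the frame of pocket5 below 0.008 m and angle between racked5's own z axis and vertical below 0.12 rad and linear speed of racked5 below 0.02 m/s) or (horizontal distance between spare1 and pocket5 below 0.014 m and z of spare1 in the frame of pocket5 below 0.008 m and angle between spare1's own z axis and vertical below 0.12 rad and linear speed of spare1 below 0.02 m/s) or (horizontal distance between spare2 and pocket5 below 0.014 m and z of spare2 in the frame of pocket5 below 0.008 m and angle between spare2's own z axis and vertical below 0.12 rad and linear speed of spare2 below 0.02 m/s) or (horizontal distance between spare3 and pocket5 below 0.014 m and z of spare3 in the frame of pocket5 below 0.008 m and angle between spare3's own z axis and vertical below 0.12 rad and linear speed of spare3 below 0.02 m/s) or (horizontal distance between spare4 and pocket5 below 0.014 m and z of spare4 in the frame of pocket5 below 0.008 m and angle between spare4's own z axis and vertical below 0.12 rad and linear speed of spare4 below 0.02 m/s) or (horizontal distance between spare5 and pocket5 below 0.014 m and z of spare5 in the frame of pocket5 below 0.008 m and angle between spare5's own z axis and vertical below 0.12 rad and linear speed of spare5 below 0.02 m/s)) and ((horizontal distance between racked1 and pocket6 below 0.014 m and z of racked1 in the frame of pocket6 below 0.008 m and angle between racked1's own z axis and vertical below 0.12 rad and linear speed of racked1 below 0.02 m/s) or (horizontal distance between racked2 and pocket6 below 0.014 m and z of racked2 in the frame of pocket6 below 0.008 m and angle between racked2's own z axis and vertical below 0.12 rad and linear speed of racked2 below 0.02 m/s) or (horizontal distance between racked3 and pocket6 below 0.014 m and z of racked3 in the frame of pocket6 below 0.008 m and angle between racked3's own z axis and vertical below 0.12 rad and linear speed of racked3 below 0.02 m/s) or (horizontal distance between racked4 and pocket6 below 0.014 m and z of racked4 in the frame of pocket6 below 0.008 m and angle between racked4's own z axis and vertical below 0.12 rad and linear speed of racked4 below 0.02 m/s) or (horizontal distance between racked5 and pocket6 below 0.014 m and z of racked5 in the frame of pocket6 below 0.008 m and angle between racked5's own z axis and vertical below 0.12 rad and linear speed of racked5 below 0.02 m/s) or (horizontal distance between spare1 and pocket6 below 0.014 m and z of spare1 in the frame of pocket6 below 0.008 m and angle between spare1's own z axis and vertical below 0.12 rad and linear speed of spare1 below 0.02 m/s) or (horizontal distance between spare2 and pocket6 below 0.014 m and z of spare2 in the frame of pocket6 below 0.008 m and angle between spare2's own z axis and vertical below 0.12 rad and linear speed of spare2 below 0.02 m/s) or (horizontal distance between spare3 and pocket6 below 0.014 m and z of spare3 in the frame of pocket6 below 0.008 m and angle between spare3's own z axis and vertical below 0.12 rad and linear speed of spare3 below 0.02 m/s) or (horizontal distance between spare4 and pocket6 below 0.014 m and z of spare4 in the frame of pocket6 below 0.008 m and angle between spare4's own z axis and vertical below 0.12 rad and linear speed of spare4 below 0.02 m/s) or (horizontal distance between spare5 and pocket6 below 0.014 m and z of spare5 in the frame of pocket6 below 0.008 m and angle between spare5's own z axis and vertical below 0.12 rad and linear speed of spare5 below 0.02 m/s)) and height (world z) of glue_stick below 0.008 m and angle between glue_stick's own z axis and vertical below 0.15 rad and linear speed of glue_stick below 0.02 m/s and y of tray in the frame of mouth between -0.055 and -0.041 m and x of tray in the frame of mouth between -0.006 and 0.006 m and angle between the y axis of tray and the y axis of rack, either way round below 0.06 rad and height (world z) of tray below 0.006 m and linear speed of tray below 0.01 m/s); the robot touches nothing.
It fails at once if a stamp that was in the rack at the start is taken out or shifted by more than 30 mm (distance of any of racked1, racked2, racked3, racked4, racked5 from where it was at the start of the episode above 0.03 m).
It fails at once if a bystander is pushed more than 30 mm (distance of any of stapler, glue_bottle, tape_dispenser from where it was at the start of the episode above 0.03 m).
Of racked1, racked2, racked3, racked4, racked5 only 2 to 3 are there at a start; the rules pass over those that are not, and their reading is None.
At some moment in a run one of spare1, spare2, spare3, spare4, spare5, tray may be knocked a few centimetres aside while the robot is not near it.
It also fails if it takes over 210 s, if anything falls off the work surface, if the arm or the gripper's body presses on something with over 40 N, if the wrist force passes 120 N, or if a joint passes its speed limit or range.

## Robot

A 7-joint arm with a two-finger parallel gripper is mounted at the origin on a cart in front of the work surface, level with it; the furniture and walls round the work are solid. World frame = base frame: x ahead of the robot, y to its left, z up, the work surface at z = 0. Lengths are in m, angles in degrees, forces in N, time in s.
With the tool pointing down it reaches from about 0.425 to 0.825 m from the base axis. Payload 3.6 kg.
Tool frame: the origin (TCP) lies on the front face of the gripper's body, between the roots of the fingers; the fingertips stand 73 mm ahead of it and the grasp point (between the pads) lies 54 mm ahead of it; z points along the fingers, y is the line along which they close (so a half turn about z gives the same grasp; the last joint's range is limited). The gripper opens to 85 mm and grips with 20 to 120 N. Pads are 22 mm wide; open, the fingers measure 114 mm over their backs; the gripper's body (76 mm by 85 mm) begins 54 mm behind the grasp point. The pads swing forward as they close: fully open they stand 13 mm farther back than shut.
Start: joints at [-77.493, 35.231, -0.722, 81.555, 0.464, 63.22, -2.315], TCP at [0.158, 0.631, 0.304] pointing down, gripper open.
Joint ranges: [-178.69, 178.69], [-17.37, 117.87], [-77.05, 75.6], [15.02, 138.74], [-78.02, 258.01], [0.78, 113.62], [-162.83, 162.83]. Speed limits (degrees/s): [159.86, 159.86, 180, 180, 180, 180, 180].

## Interface

Orientations are given as [roll, pitch, yaw] about the fixed x, y, z axes, in that order (R = Rz(yaw) Ry(pitch) Rx(roll)).
In Python, from rig import robot, optics gives the robot as it stands.
- The arm moves only by the tool apply_moves, never from a script. Its argument "motion" is a list of rows, each an object with "xyz": the shift along the tool's x, y, z in mm, a list of three; "twist": the turn about the tool's z in degrees; "claw": the opening, from 0 (shut) to 1 (fully open). In form: [{"xyz": [tx, ty, tz], "twist": twist, "claw": claw}, ...]. A call has exactly 10 rows; each row shifts and turns the commanded pose from where the row before left it, along the tool's axes as they then stand; what a row does not reach is not made up. A row lasts 1/10 s, in which the tool goes at most 50 mm and 8.59 degrees, less where a joint would pass 70% of its speed; a pose out of reach is approached as far as the arm can. A call with a gripper value outside its range is refused whole. The fingers move at their own pace and stop on an object; "squeeze" is the grip in N (left out, the last holds). Time passes only in rows, so rows that do not move let the fingers close, or fill a call up. It gives the time, the measured TCP pose, the force, the opening and the grip force at its end, in the units of the state.
- robot.read_state(): the state, without advancing time (a new reading comes with each control period).
- optics.read_camera(name): name is "scene" or "top"; returns a dict with "pixels" (480x640x3 uint8, blue, green, red), "fx", "fy", "cx", "cy" (pixels), "world_to_cam" (4x4, takes a point from world to camera coordinates). Camera axes: x right, y down, z forward; pixel columns grow to the right and rows downward; lengths in m; the calibration is good to about 2 mm. A picture is of the moment at which its call begins. There is no depth.
- robot.finish_job(): hands the job in; it is judged then, once.
The state is a dict: "t": time; "joints": joint angles; "qd": joint speeds; "joint_torque": joint torques, N m; "eef_pos": TCP position; "ee_rot": TCP orientation; "ft_force": force on the tool from outside, world axes, zero at the start; "moment": the same for the moment, N m; "width": finger opening in m; "grasp_force": force on a finger pad.
Only numpy, scipy, OpenCV 4.12 (cv2) and the standard library are available. Lean on these libraries where they do the work, as an engineer would, in place of code of your own. Each camera call takes 0.05 s, during which the arm holds its last target. There are 200 camera calls.

## Working session

There is one attempt and no reset: what is moved stays moved. The work goes in short steps, Python scripts to look and compute and a tool call to move; the robot and the scene stay as the last step left them, time stands still between calls to the robot, and variables do not carry over. Pictures are saved under pics/ and viewed, at most 15 in all, crops included, and the job is handed in when it is done.

Besides the shell and the picture viewer there is one more tool, called after "Call:" as name(argument=value, ...), one argument or row to a line, values as JSON. apply_moves: Moves the arm, as the interface text tells. Its arguments: {"type":"object","properties":{"motion":{"type":"array"},"squeeze":{"type":"number"}},"required":["motion"]}

```bash
mkdir -p pics
cat > h.py <<'E'
import numpy as np, cv2
from rig import robot, optics
def shot(n,fn=None):
    c=optics.read_camera(n); c['pixels']=np.ascontiguousarray(c['pixels'])
    if fn: cv2.imwrite('pics/'+fn,c['pixels'])
    return c
def ray(c,u,v,z):
    T=np.array(c['world_to_cam']); R,t=T[:3,:3],T[:3,3]
    o=-R.T@t; d=R.T@np.array([(u-c['cx'])/c['fx'],(v-c['cy'])/c['fy'],1])
    return o+d*(z-o[2])/d[2]
def proj(c,p):
    T=np.array(c['world_to_cam']); q=T[:3,:3]@np.array(p)+T[:3,3]
    return c['fx']*q[0]/q[2]+c['cx'], c['fy']*q[1]/q[2]+c['cy']
E
python3 - <<'E'
from h import *
for n in('top','scene'):
    c=shot(n,n+'0.png'); T=np.array(c['world_to_cam']); print(n,c['fx'],-T[:3,:3].T@T[:3,3],T[2,:3])
print(robot.read_state())
E
```

```text
top 506.1954425055361 [ 0.14798361 -0.07936934  1.51832256] [ 0.28912335  0.02881692 -0.95685802]
scene 506.9215843012089 [ 0.04262588 -0.65120896  0.91052847] [ 0.47808597  0.53175732 -0.6990479 ]
{'t': 0.1, 'joints': array([-77.49316647,  35.28363032,  -0.72376177,  81.63131371,
         0.46264141,  63.22022768,  -2.31586821]), 'qd': array([ 0.01171399, -0.05856482,  0.01309766, -0.21935265,  0.04203637,
       -0.04737722, -0.0704688 ]), 'joint_torque': array([ 1.51316173e-03, -4.70386040e+01,  2.60334481e-01, -1.71570808e+01,
        1.00355252e-02,  5.80866676e-03, -4.43079983e-06]), 'eef_pos': array([0.15737479, 0.63012783, 0.30285941]), 'ee_rot': array([-1.79867643e+02, -1.69238551e-04,  1.65977529e+02]), 'ft_force': array([-0.58383119, -0.04164254, -0.15009808]), 'moment': array([-0.01104174,  0.04011833, -0.02440645]), 'grasp_force': 0.0, 'width': 0.08518847459807448}
```

View pics/top0.png

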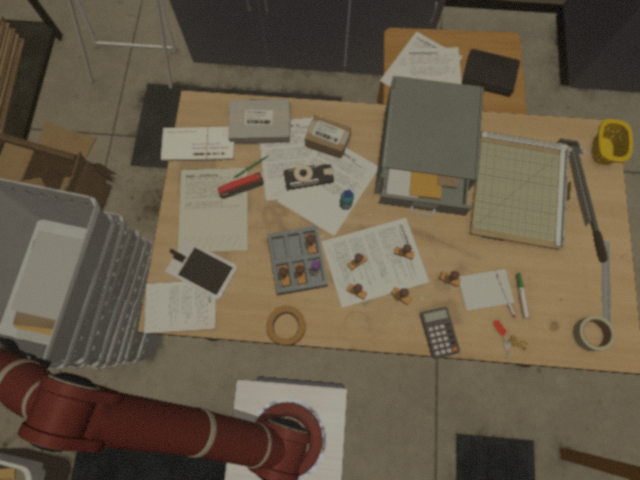

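View pics/scene0.png

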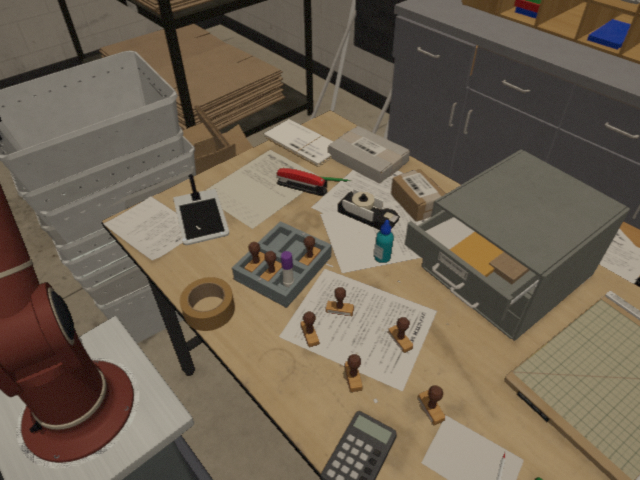

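The top view shows +x up and +y left. The rack is at about (297,260), with stamps in 3 pockets and the purple glue stick at (314,266). The tray is at (205,270) with its handle at (176,256), and there are five spares at (357,261), (404,251), (355,290), (401,295) and (450,278). Next I'll measure.

Run:
```python
from h import *
c=shot('top'); s=shot('scene')
a=cv2.resize(c['pixels'][215:315,155:335],None,fx=4.4,fy=4.4,interpolation=cv2.INTER_CUBIC)
cv2.imwrite('pics/a.png',a)
b=cv2.resize(s['pixels'][155:315,120:340],None,fx=3.6,fy=3.6,interpolation=cv2.INTER_CUBIC)
cv2.imwrite('pics/b.png',b)
for n,cc,zz in(('top',c,.06),('scene',s,.06)):
    hsv=cv2.cvtColor(cc['pixels'],cv2.COLOR_BGR2HSV)
    for nm,lo,hi in(('dark',(0,60,20),(15,220,90)),('wood',(8,140,100),(20,255,230))):
        m=cv2.inRange(hsv,lo,hi); m=cv2.morphologyEx(m,cv2.MORPH_OPEN,np.ones((2,2)))
        k,l,st,ce=cv2.connectedComponentsWithStats(m)
        for i in range(1,k):
            if 12<st[i,4]<300 and 225<ce[i][0]<480 and 220<ce[i][1]<430: print(n,nm,ce[i].round(1),st[i],ray(cc,*ce[i],zz if nm=='dark' else .015)[:2].round(3))
```

```text
top dark [311.1 240.2] [307 236   9  11  63] [ 0.564 -0.023]
top dark [407.7 249.5] [405 247   6   6  32] [ 0.558 -0.313]
top dark [358.8 259.4] [356 256   7   8  40] [ 0.516 -0.169]
top dark [300.2 271.5] [297 267   8  10  61] [0.466 0.001]
top dark [284.2 273.1] [280 269  10  10  65] [0.457 0.047]
top dark [454.  277.4] [449 273  10  10  52] [ 0.484 -0.45 ]
top dark [358.  289.9] [355 287   7   7  37] [ 0.425 -0.172]
top dark [404.7 293.7] [402 291   7   7  33] [ 0.424 -0.308]
top dark [313. 417.] [309 412  10  12  32] [ 0.067 -0.07 ]
top wood [312.7 250.4] [310 248   6   6  27] [ 0.544 -0.029]
top wood [410.3 255.6] [408 254   5   4  15] [ 0.552 -0.328]
top wood [444.  276.8] [442 275   6   5  23] [ 0.494 -0.431]
top wood [286.4 281.7] [283 277   7   9  46] [0.441 0.041]
top wood [302.3 280.1] [299 277   7   7  40] [ 0.45  -0.006]
top wood [456.1 282.7] [452 280   8   6  32] [ 0.479 -0.468]
top wood [362.7 295.1] [361 294   5   4  15] [ 0.419 -0.19 ]
top wood [406.4 300.1] [402 298   9   6  36] [ 0.414 -0.321]
top wood [281.1 311.4] [272 308  20  11  57] [0.351 0.049]
top wood [29
[... 592 characters left out ...]
422 -0.31 ]
scene dark [434.5 398.1] [426 387  18  29 265] [ 0.483 -0.454]
scene wood [311.  257.2] [302 248  18  17 107] [ 0.571 -0.013]
scene wood [256.2 263.4] [247 254  19  18 117] [0.462 0.06 ]
scene wood [272.2 272.4] [263 263  19  18 119] [0.473 0.012]
scene wood [341.6 308.5] [328 303  26  11 136] [ 0.521 -0.173]
scene wood [394.2 329.8] [391 327   8   7  31] [ 0.564 -0.288]
scene wood [312.5 339.5] [307 332  12  15 120] [ 0.421 -0.19 ]
scene wood [405.9 344.6] [399 338  14  14 119] [ 0.555 -0.329]
scene wood [355.8 383.2] [349 374  14  17 162] [ 0.418 -0.321]
scene wood [424.6 395.8] [421 393   8   7  40] [ 0.496 -0.428]
scene wood [437.2 415. ] [429 407  16  17 167] [ 0.483 -0.468]
```

View pics/a.png

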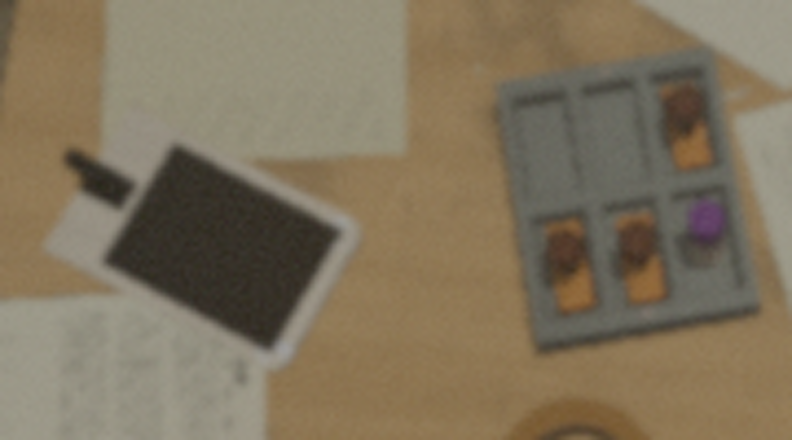

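View pics/b.png

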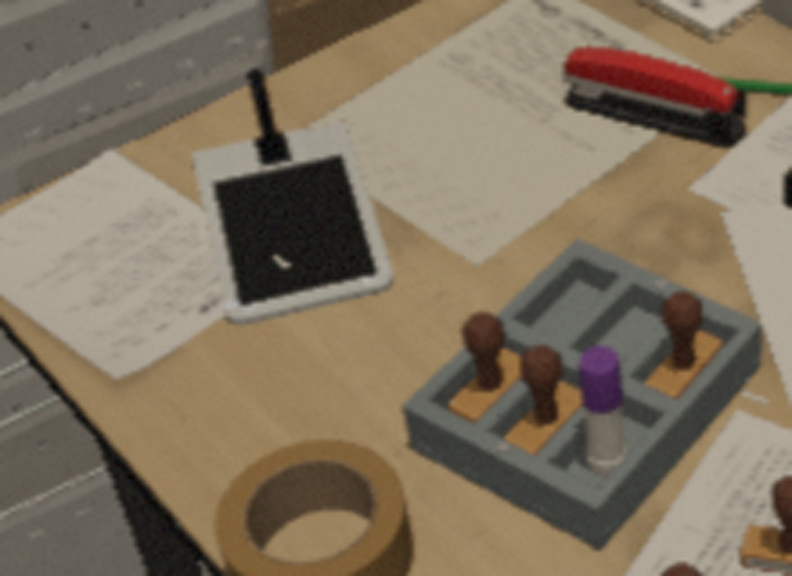

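```bash
cat >> h.py <<'E'
def tri(obs):
    A=[];b=[]
    for c,u,v in obs:
        T=np.array(c['world_to_cam']);x=(u-c['cx'])/c['fx'];y=(v-c['cy'])/c['fy']
        for r in(T[0]-x*T[2],T[1]-y*T[2]): A.append(r[:3]);b.append(-r[3])
    return np.linalg.lstsq(np.array(A),np.array(b),rcond=None)[0]
def longax(p):
    (cx,cy),(w,h),a=cv2.minAreaRect(np.float32(p)*1000)
    if w<h: a+=90
    return (cx/1000,cy/1000),(max(w,h),min(w,h)),(a+90)%180-90
def stamps(c,s,near=None):
    # knobs: scene blobs cast at z .055, matched in top
    hs=cv2.cvtColor(s['pixels'],cv2.COLOR_BGR2HSV);ht=cv2.cvtColor(c['pixels'],cv2.COLOR_BGR2HSV)
    def bl(h,a):
        m=cv2.morphologyEx(cv2.inRange(h,(0,60,20),(15,220,90)),cv2.MORPH_OPEN,np.ones((2,2)))
        k,l,st,ce=cv2.connectedComponentsWithStats(m); return [ce[i] for i in range(1,k) if a[0]<st[i,4]<a[1]]
    S=bl(hs,(100,300));T=bl(ht,(20,100));out=[]
    for p in S:
        w=ray(s,*p,.058)
        if not(.3<w[0]<.75): continue
        q=[t for t in T if np.hypot(*(ray(c,*t,.06)-w)[:2])<.025]
        if not q: continue
        x=tri([(s,*p),(c,*q[0])]); P=[]
        for cc,h in((s,hs),(c,ht)):
            m=cv2.inRange(h,(6,120,70),(22,255,240)); v,u=np.nonzero(m)
            P+=[g for g in(ray(cc,a,b,.014)[:2] for a,b in zip(u,v) if abs(a-proj(cc,x)[0])<35 and abs(b-proj(cc,x)[1])<45) if np.hypot(*(g-x[:2]))<.045]
        out.append((x,longax(P) if len(P)>8 else None))
    return out
E
python3 - <<'E'
from h import *
c=shot('top'); s=shot('scene')
for x,l in stamps(c,s): print('st',x.round(4),np.round(l[0],3),np.round(l[1],0),round(l[2],1))
f=lambda u,v:(155+u/4.4,215+v/4.4)
for n,p in dict(TL=(498,83),TR=(709,48),BR=(752,300),BL=(537,338)).items(): print(n,ray(c,*f(*p),.043)[:2].round(4))
mat=np.array([ray(c,*f(*p),.006)[:2] for p in((175,148),(342,235),(272,350),(105,262))]);print('mat',mat.round(3),longax(mat))
for p in((357,222),(282,368),(45,250)): print('traycorner',ray(c,*f(*p),.005)[:2].round(3))
g=lambda u,v:(120+u/3.6,155+v/3.6)
print('handle',tri([(c,*f(72,160)),(s,*g(257,74))]).round(3))
print('glue top',tri([(c,*f(708,213)),(s,*g(601,353))]).round(3))
print('bottle',ray(c,347,198,.1),ray(s,384,260,0))
# rack mask
for n,cc in(('top',c),):
    roi=cc['pixels'][215:315,265:335].astype(int); m=((roi[...,0]-roi[...,2])>-8).astype(np.uint8); m=cv2.morphologyEx(m,cv2.MORPH_CLOSE,np.ones((9,9)))
    cn=max(cv2.findContours(m,0,1)[0],key=cv2.contourArea)[:,0]
    P=[ray(cc,u+265,v+215,.043)[:2] for u,v in cn]; print('rack',longax(P))
E
```

```text
st [ 0.5606 -0.0241  0.0683] [ 0.568 -0.011] [67. 35.] 23.2
st [0.4564 0.0472 0.0657] [0.467 0.042] [73. 69.] -74.7
st [ 0.4648 -0.0009  0.0689] [0.471 0.015] [64. 55.] 5.0
st [ 0.5193 -0.1705  0.0506] [ 0.531 -0.16 ] [59. 55.] -56.2
st [ 0.4287 -0.1737  0.0497] [ 0.431 -0.167] [75. 28.] 60.4
st [ 0.5574 -0.3126  0.0535] [ 0.57  -0.312] [66. 45.] 74.2
st [ 0.4258 -0.3064  0.0505] [ 0.43  -0.302] [77. 31.] 53.1
st [ 0.4872 -0.4534  0.0557] [ 0.498 -0.453] [68. 48.] 67.1
TL [0.5782 0.1092]
TR [ 0.6152 -0.0343]
BR [ 0.4404 -0.0776]
BL [0.4032 0.0638]
mat [[0.523 0.335]
 [0.471 0.21 ]
 [0.387 0.248]
 [0.438 0.372]] ((0.45446554565429687, 0.2908196105957031), (136.31175231933594, 92.31714630126953), 67.16901397705078)
traycorner [0.481 0.201]
traycorner [0.375 0.239]
traycorner [0.444 0.415]
handle [0.494 0.384 0.073]
glue top [ 0.479 -0.045  0.121]
bottle [ 0.69170824 -0.12094199  0.1       ] [ 7.05164531e-01 -1.28695378e-01  1.11022302e-16]
rack ((0.5266185302734375, 0.01431432342529297), (159.0312042236328, 114.86800384521484), 69.72103881835938)
```

Run:
```python
from h import *
s=shot('scene')
cv2.imwrite('pics/c.png',cv2.resize(s['pixels'][280:430,290:460],None,fx=4,fy=4,interpolation=cv2.INTER_CUBIC))
g=lambda u,v:(120+u/3.6,155+v/3.6)
P=np.array([ray(s,*g(*p),.043)[:2] for p in((407,410),(580,243),(760,322),(600,508))]);print(P.round(4),P.mean(0))
for i in range(4): d=P[(i+1)%4]-P[i];print(np.hypot(*d),np.degrees(np.arctan2(d[1],d[0])))
```

```text
[[ 0.3999  0.0596]
 [ 0.5772  0.1063]
 [ 0.6175 -0.034 ]
 [ 0.4406 -0.0837]] [0.5088095  0.01205782]
0.18334485709131818 14.737300794821095
0.14593149214453918 -73.9506283362658
0.1838269715863324 -164.28397989915345
0.1490611319161293 105.84677539553489
```

View pics/c.png

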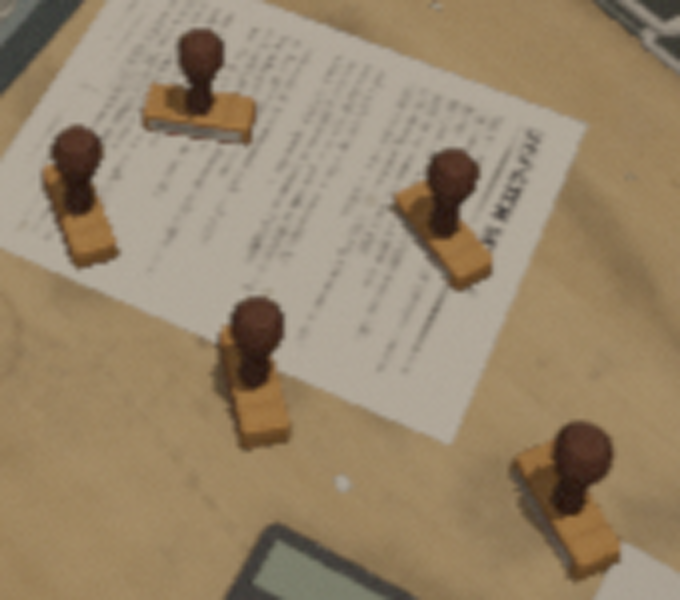

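Run:
```python
from h import *
s=shot('scene')
f=lambda u,v:(290+u/4,280+v/4)
for n,a,b in(('A',(145,120),(248,132)),('B',(45,175),(80,252)),('C',(395,200),(459,275)),('D',(222,335),(243,435)),('E',(515,467),(573,566)),('E2',(545,445),(615,545)),('A2',(150,86),(255,97))):
    p=ray(s,*f(*a),.017);q=ray(s,*f(*b),.017);d=q-p
    print(n,np.hypot(*d[:2]).round(3),np.degrees(np.arctan2(d[1],d[0])).round(1),((p+q)/2)[:2].round(3))
print(robot.read_state()['ee_rot'])
```

```text
A 0.056 -50.5 [ 0.51  -0.176]
B 0.052 -109.9 [ 0.42 -0.17]
C 0.054 -100.2 [ 0.549 -0.308]
D 0.055 -123.3 [ 0.416 -0.301]
E 0.052 -109.7 [ 0.476 -0.447]
E2 0.056 -105.5 [ 0.497 -0.451]
A2 0.058 -49.8 [ 0.528 -0.162]
[-1.79974115e+02 -2.37972599e-03  1.65978688e+02]
```

Call:
apply_moves(
  motion=[
    {"xyz": [0, 0, 0], "twist": 7.6, "claw": 1},
    {"xyz": [0, 0, 0], "twist": 7.6, "claw": 1},
    {"xyz": [0, 0, 0], "twist": 7.6, "claw": 1},
    {"xyz": [0, 0, 0], "twist": 7.6, "claw": 1},
    {"xyz": [0, 0, 0], "twist": 7.6, "claw": 1},
    {"xyz": [0, 0, 0], "twist": 7.6, "claw": 1},
    {"xyz": [0, 0, 0], "twist": 7.6, "claw": 1},
    {"xyz": [0, 0, 0], "twist": 8, "claw": 1},
    {"xyz": [0, 0, 0], "twist": 0, "claw": 1},
    {"xyz": [0, 0, 0], "twist": 0, "claw": 1},
  ],
  squeeze=30,
)

```text
t: 1.4
eef_pos: [0.1573, 0.6306, 0.3039]
ee_rot: [-180.0, 0.0, 105.0]
ft_force: [0.6, 0.5, -0.2]
width: 0.0854
grasp_force: 0.0
```

Call:
apply_moves(
  motion=[
    {"xyz": [-39, 20, 0], "twist": 0, "claw": 1},
    {"xyz": [-39, 20, 0], "twist": 0, "claw": 1},
    {"xyz": [-39, 20, 0], "twist": 0, "claw": 1},
    {"xyz": [-39, 20, 0], "twist": 0, "claw": 1},
    {"xyz": [-39, 20, 0], "twist": 0, "claw": 1},
    {"xyz": [-39, 20, 0], "twist": 0, "claw": 1},
    {"xyz": [-39, 20, 0], "twist": 0, "claw": 1},
    {"xyz": [-39, 20, 0], "twist": 0, "claw": 1},
    {"xyz": [-39, 20, 0], "twist": 0, "claw": 1},
    {"xyz": [-39, 20, 0], "twist": 0, "claw": 1},
  ],
)

```text
t: 2.4
eef_pos: [0.4514, 0.3031, 0.3042]
ee_rot: [180.0, -0.0, 104.9]
ft_force: [0.7, 0.6, -0.0]
width: 0.0855
grasp_force: 0.0
```

Call:
apply_moves(
  motion=[
    {"xyz": [-43, -8, 0], "twist": 0, "claw": 1},
    {"xyz": [-43, -8, 0], "twist": 0, "claw": 1},
    {"xyz": [-43, -8, 0], "twist": 0, "claw": 1},
    {"xyz": [-43, -8, 0], "twist": 0, "claw": 1},
    {"xyz": [-43, -8, 0], "twist": 0, "claw": 1},
    {"xyz": [-43, -8, 0], "twist": 0, "claw": 1},
    {"xyz": [-43, -8, 0], "twist": 0, "claw": 1},
    {"xyz": [-43, -8, 0], "twist": 0, "claw": 1},
    {"xyz": [0, 0, 0], "twist": 0, "claw": 1},
    {"xyz": [0, 0, 0], "twist": 0, "claw": 1},
  ],
)

```text
t: 3.4
eef_pos: [0.4762, -0.0457, 0.3041]
ee_rot: [180.0, 0.0, 104.7]
ft_force: [0.4, 0.3, 0.1]
width: 0.0856
grasp_force: 0.0
```

Call:
apply_moves(
  motion=[
    {"xyz": [0, 3, 36], "twist": 0, "claw": 1},
    {"xyz": [0, 0, 40], "twist": 0, "claw": 1},
    {"xyz": [0, 0, 40], "twist": 0, "claw": 1},
    {"xyz": [0, 0, 40], "twist": 0, "claw": 1},
    {"xyz": [0, 0, 0], "twist": 0, "claw": 0.2},
    {"xyz": [0, 0, 0], "twist": 0, "claw": 0.1},
    {"xyz": [0, 0, 0], "twist": 0, "claw": 0.1},
    {"xyz": [0, 0, 0], "twist": 0, "claw": 0.1},
    {"xyz": [0, 0, 0], "twist": 0, "claw": 0.1},
    {"xyz": [0, 0, 0], "twist": 0, "claw": 0.1},
  ],
)

```text
t: 4.4
eef_pos: [0.4803, -0.0436, 0.1499]
ee_rot: [179.8, 0.0, 104.8]
ft_force: [-0.7, 0.6, 7.7]
width: 0.0248
grasp_force: 29.7
```

Call:
apply_moves(
  motion=[
    {"xyz": [0, 0, -16], "twist": 0, "claw": 0.1},
    {"xyz": [0, 0, -30], "twist": 0, "claw": 0.1},
    {"xyz": [0, 0, -40], "twist": 0, "claw": 0.1},
    {"xyz": [0, 0, -40], "twist": 0, "claw": 0.1},
    {"xyz": [0, 0, -30], "twist": 0, "claw": 0.1},
    {"xyz": [-40, 14, 0], "twist": 0, "claw": 0.1},
    {"xyz": [-40, 14, 0], "twist": 0, "claw": 0.1},
    {"xyz": [-40, 15, 0], "twist": 0, "claw": 0.1},
    {"xyz": [-40, 15, 0], "twist": 0, "claw": 0.1},
    {"xyz": [-40, 14, 0], "twist": 0, "claw": 0.1},
  ],
)

```text
t: 5.4
eef_pos: [0.6004, -0.2198, 0.3048]
ee_rot: [179.9, 0.0, 104.8]
ft_force: [1.3, 0.3, -0.6]
width: 0.025
grasp_force: 29.6
```

Call:
apply_moves(
  motion=[
    {"xyz": [0, 0, 40], "twist": 0, "claw": 0.1},
    {"xyz": [0, 0, 40], "twist": 0, "claw": 0.1},
    {"xyz": [0, 0, 40], "twist": 0, "claw": 0.1},
    {"xyz": [0, 0, 30], "twist": 0, "claw": 0.1},
    {"xyz": [0, 0, 14], "twist": 0, "claw": 0.1},
    {"xyz": [0, 0, 7], "twist": 0, "claw": 0.1},
    {"xyz": [0, 0, 3], "twist": 0, "claw": 0.1},
    {"xyz": [0, 0, 0], "twist": 0, "claw": 0.1},
    {"xyz": [0, 0, 0], "twist": 0, "claw": 0.5},
    {"xyz": [0, 0, 0], "twist": 0, "claw": 0.8},
  ],
)

```text
t: 6.4
eef_pos: [0.5956, -0.2187, 0.1298]
ee_rot: [-179.5, -0.3, 104.7]
ft_force: [-10.6, 1.3, -2.6]
width: 0.053
grasp_force: 0.0
```

Call:
apply_moves(
  motion=[
    {"xyz": [0, 0, 0], "twist": 0, "claw": 0.8},
    {"xyz": [0, 0, 0], "twist": 0, "claw": 0.8},
    {"xyz": [0, 0, -15], "twist": 0, "claw": 0.8},
    {"xyz": [0, 0, -30], "twist": 0, "claw": 0.8},
    {"xyz": [0, 0, -40], "twist": 0, "claw": 0.8},
    {"xyz": [0, 0, -40], "twist": 0, "claw": 0.8},
    {"xyz": [0, 0, -25], "twist": 0, "claw": 0.8},
    {"xyz": [0, 0, 0], "twist": 8.5, "claw": 0.8},
    {"xyz": [0, 0, 0], "twist": 8.5, "claw": 0.8},
    {"xyz": [0, 0, 0], "twist": 8.5, "claw": 0.8},
  ],
)

```text
t: 7.4
eef_pos: [0.6009, -0.2188, 0.2828]
ee_rot: [179.6, 0.0, 79.0]
ft_force: [-0.2, -0.3, -0.2]
width: 0.068
grasp_force: 0.0
```

Run:
```python
from h import *
print(robot.read_state()['joints'].round(1))
c=shot('top'); s=shot('scene','s1.png')
for x,l in stamps(c,s): print('st',x.round(4))
```

```text
[  1.9  37.6  28.6  85.9 -19.6  61.1  23.9]
st [ 0.5179 -0.1693  0.0456]
st [ 0.428  -0.171   0.0405]
st [ 0.5587 -0.3103  0.0453]
st [ 0.4878 -0.45    0.0448]
```

View pics/s1.png

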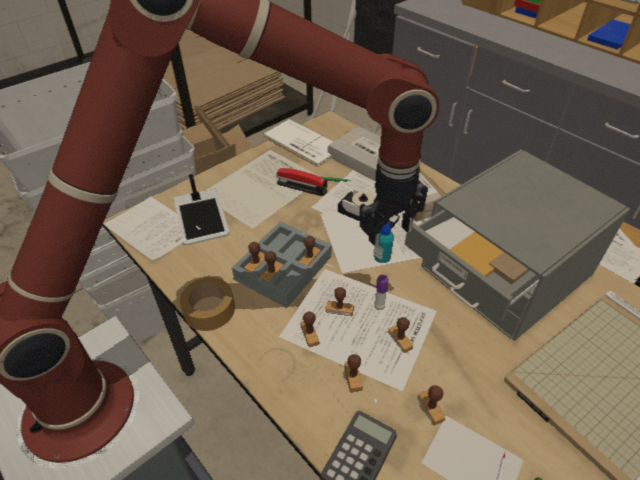

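Call:
apply_moves(
  motion=[
    {"xyz": [0, 0, 0], "twist": 7.8, "claw": 0.6},
    {"xyz": [0, 0, 0], "twist": 7.8, "claw": 0.6},
    {"xyz": [0, 0, 0], "twist": 7.8, "claw": 0.6},
    {"xyz": [0, 0, 0], "twist": 7.8, "claw": 0.6},
    {"xyz": [0, 0, 0], "twist": 7.8, "claw": 0.6},
    {"xyz": [-10, -30, 0], "twist": 0, "claw": 0.6},
    {"xyz": [-10, -30, 0], "twist": 0, "claw": 0.6},
    {"xyz": [-11, -30, 0], "twist": 0, "claw": 0.6},
    {"xyz": [0, 0, 36], "twist": 0, "claw": 0.6},
    {"xyz": [0, 0, 0], "twist": 0, "claw": 0.6},
  ],
)

```text
t: 8.5
eef_pos: [0.5166, -0.1681, 0.2422]
ee_rot: [-179.7, 0.1, 40.5]
ft_force: [-0.8, 0.9, -0.3]
width: 0.0511
grasp_force: 0.0
```

Call:
apply_moves(
  motion=[
    {"xyz": [0, 3, 40], "twist": 0, "claw": 0.6},
    {"xyz": [0, 0, 40], "twist": 0, "claw": 0.6},
    {"xyz": [0, 0, 35], "twist": 0, "claw": 0.6},
    {"xyz": [0, 0, 16], "twist": 0, "claw": 0.6},
    {"xyz": [0, 0, 0], "twist": 0, "claw": 0.6},
    {"xyz": [0, 0, 0], "twist": 0, "claw": 0.1},
    {"xyz": [0, 0, 0], "twist": 0, "claw": 0.1},
    {"xyz": [0, 0, 0], "twist": 0, "claw": 0.1},
    {"xyz": [0, 0, 0], "twist": 0, "claw": 0.1},
    {"xyz": [0, 0, 0], "twist": 0, "claw": 0.1},
  ],
)

```text
t: 9.5
eef_pos: [0.5209, -0.1728, 0.1145]
ee_rot: [179.8, -0.1, 40.3]
ft_force: [0.3, 0.9, 6.6]
width: 0.0243
grasp_force: 29.6
```

Call:
apply_moves(
  motion=[
    {"xyz": [0, 0, -20], "twist": 0, "claw": 0.1},
    {"xyz": [0, 0, -40], "twist": 0, "claw": 0.1},
    {"xyz": [0, 0, -40], "twist": 0, "claw": 0.1},
    {"xyz": [0, 0, -40], "twist": 0, "claw": 0.1},
    {"xyz": [0, 0, -30], "twist": 0, "claw": 0.1},
    {"xyz": [0, 0, 0], "twist": -8, "claw": 0.1},
    {"xyz": [0, 0, 0], "twist": -8, "claw": 0.1},
    {"xyz": [0, 0, 0], "twist": -8, "claw": 0.1},
    {"xyz": [0, 0, 0], "twist": -8, "claw": 0.1},
    {"xyz": [0, 0, 0], "twist": -8, "claw": 0.1},
  ],
)

```text
t: 10.5
eef_pos: [0.5195, -0.1722, 0.283]
ee_rot: [-180.0, -0.0, 80.6]
ft_force: [0.5, 0.1, -1.1]
width: 0.0245
grasp_force: 29.6
```

Run:
```python
from h import *
print(robot.read_state()['joints'].round(1))
s=shot('scene')
cv2.imwrite('pics/d.png',cv2.resize(s['pixels'][90:290,230:430],None,fx=3,fy=3,interpolation=cv2.INTER_CUBIC))
```

```text
[ -3.4  29.8  29.9 101.  -17.8  54.   24.5]
```

View pics/d.png

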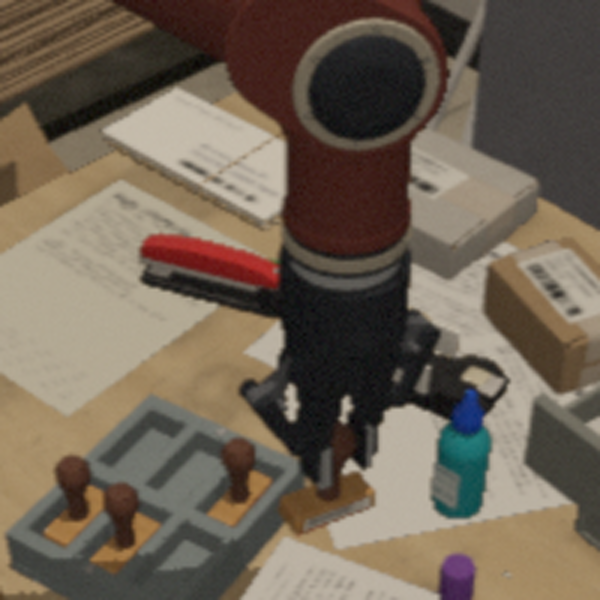

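Call:
apply_moves(
  motion=[
    {"xyz": [0, 0, 0], "twist": -8, "claw": 0.1},
    {"xyz": [0, 0, 0], "twist": -8, "claw": 0.1},
    {"xyz": [0, 0, 0], "twist": -8.2, "claw": 0.1},
    {"xyz": [36, 16, 0], "twist": 0, "claw": 0.1},
    {"xyz": [36, 16, 0], "twist": 0, "claw": 0.1},
    {"xyz": [36, 16, 0], "twist": 0, "claw": 0.1},
    {"xyz": [36, 16, 0], "twist": 0, "claw": 0.1},
    {"xyz": [36, 16, 0], "twist": 0, "claw": 0.1},
    {"xyz": [0, 0, 40], "twist": 0, "claw": 0.1},
    {"xyz": [0, 0, 0], "twist": 0, "claw": 0.1},
  ],
)

```text
t: 11.55
eef_pos: [0.5494, 0.0242, 0.239]
ee_rot: [-179.4, -0.1, 104.6]
ft_force: [-1.6, -0.3, -0.2]
width: 0.0243
grasp_force: 29.7
```

Run:
```python
from h import *
s=shot('scene')
cv2.imwrite('pics/e.png',cv2.resize(s['pixels'][130:310,220:400],None,fx=3.3,fy=3.3,interpolation=cv2.INTER_CUBIC))
```

```text
(no output)
```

View pics/e.png

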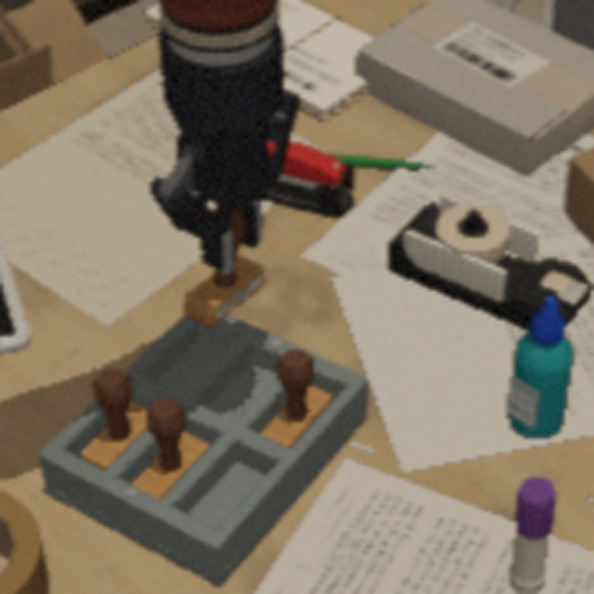

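Call:
apply_moves(
  motion=[
    {"xyz": [-1, 0, 35], "twist": 0, "claw": 0.1},
    {"xyz": [0, 0, 25], "twist": 0, "claw": 0.1},
    {"xyz": [0, 0, 15], "twist": 0, "claw": 0.1},
    {"xyz": [0, 0, 10], "twist": 0, "claw": 0.1},
    {"xyz": [0, 0, 8], "twist": 0, "claw": 0.1},
    {"xyz": [0, 0, 6], "twist": 0, "claw": 0.1},
    {"xyz": [0, 0, 5], "twist": 0, "claw": 0.1},
    {"xyz": [0, 0, 3], "twist": 0, "claw": 0.1},
    {"xyz": [0, 0, 0], "twist": 0, "claw": 0.1},
    {"xyz": [0, 0, 0], "twist": 0, "claw": 0.1},
  ],
)

```text
t: 12.6
eef_pos: [0.558, 0.0211, 0.1387]
ee_rot: [179.2, 0.2, 104.4]
ft_force: [6.3, 1.1, 0.1]
width: 0.0246
grasp_force: 31.4
```

Call:
apply_moves(
  motion=[
    {"xyz": [0, 0, 0], "twist": 0, "claw": 0.1},
    {"xyz": [0, 0, 0], "twist": 0, "claw": 0.1},
    {"xyz": [0, 0, 0], "twist": 0, "claw": 0.1},
    {"xyz": [0, 0, 0], "twist": 0, "claw": 0.1},
    {"xyz": [0, 0, 0], "twist": 0, "claw": 0.1},
    {"xyz": [0, 0, 0], "twist": 0, "claw": 0.1},
    {"xyz": [0, 0, 0], "twist": 0, "claw": 0.1},
    {"xyz": [0, 0, 0], "twist": 0, "claw": 0.1},
    {"xyz": [0, 0, 0], "twist": 0, "claw": 0.1},
    {"xyz": [0, 0, 0], "twist": 0, "claw": 0.1},
  ],
)

```text
t: 13.6
eef_pos: [0.5581, 0.0211, 0.1387]
ee_rot: [179.2, 0.2, 104.4]
ft_force: [5.4, 1.2, 2.0]
width: 0.0247
grasp_force: 31.4
```

Run:
```python
from h import *
s=robot.read_state();print(s['eef_pos'],s['ft_force'],s['moment'])
s=shot('scene')
cv2.imwrite('pics/f.png',cv2.resize(s['pixels'][190:310,220:360],None,fx=5,fy=5,interpolation=cv2.INTER_CUBIC))
```

```text
[0.55805344 0.02108839 0.1387068 ] [5.41806244 1.17815116 2.00397451] [ 0.36690839 -1.46785648  0.00892972]
```

View pics/f.png

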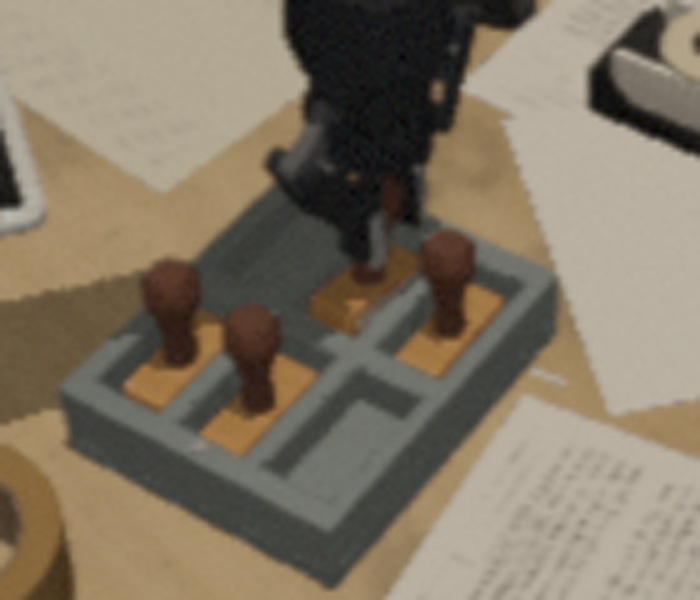

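Run:
```python
from h import *
s=shot('scene')
f=lambda u,v:(220+u/5,190+v/5)
for n,p in(('nearL top',(312,292)),('nearR top',(350,308)),('nearR bot',(352,333)),('farL? top',(385,242)),('farR top',(420,262))):
    print(n,[ray(s,*f(*p),z)[:2].round(3).tolist() for z in(.02,.036,.05,.06)])
for z in(.019,.036,.043,.06):
  print(z,[tuple(((np.array(proj(s,(a,b,z)))-[220,190])*5).round()) for a,b in((.525,.025),(.531,.0)) ])
```

```text
nearL top [[0.536, 0.052], [0.527, 0.04], [0.52, 0.029], [0.514, 0.021]]
nearR top [[0.543, 0.032], [0.534, 0.019], [0.526, 0.009], [0.521, 0.001]]
nearR bot [[0.533, 0.018], [0.525, 0.006], [0.517, -0.004], [0.511, -0.012]]
farL? top [[0.585, 0.055], [0.575, 0.042], [0.566, 0.031], [0.56, 0.023]]
farR top [[0.588, 0.033], [0.579, 0.02], [0.57, 0.01], [0.564, 0.002]]
0.019 [(np.float64(330.0), np.float64(335.0)), (np.float64(373.0), np.float64(358.0))]
0.036 [(np.float64(328.0), np.float64(311.0)), (np.float64(371.0), np.float64(333.0))]
0.043 [(np.float64(327.0), np.float64(301.0)), (np.float64(370.0), np.float64(323.0))]
0.06 [(np.float64(325.0), np.float64(276.0)), (np.float64(369.0), np.float64(298.0))]
```

Call:
apply_moves(
  motion=[
    {"xyz": [0, 0, -20], "twist": 0, "claw": 0.1},
    {"xyz": [0, 0, -30], "twist": 0, "claw": 0.1},
    {"xyz": [0, 0, -30], "twist": 0, "claw": 0.1},
    {"xyz": [0, 0, -20], "twist": 0, "claw": 0.1},
    {"xyz": [0, 0, 0], "twist": 0, "claw": 0.1},
    {"xyz": [0, 0, 0], "twist": 0, "claw": 0.1},
    {"xyz": [0, 0, 0], "twist": 0, "claw": 0.1},
    {"xyz": [0, 0, 0], "twist": 0, "claw": 0.1},
    {"xyz": [0, 0, 0], "twist": 0, "claw": 0.1},
    {"xyz": [0, 0, 0], "twist": 0, "claw": 0.1},
  ],
)

```text
t: 14.7
eef_pos: [0.5524, 0.0209, 0.2353]
ee_rot: [-179.9, -0.0, 104.5]
ft_force: [-0.3, -0.7, -0.1]
width: 0.0247
grasp_force: 30.4
```

Run:
```python
from h import *
s=shot('scene');c=shot('top')
x=robot.read_state()['eef_pos'];print(x)
u,v=map(int,proj(s,x-[0,0,.09])); print(u-40,v-50)
a=cv2.resize(s['pixels'][v-50:v+70,u-50:u+50],None,fx=5,fy=5,interpolation=cv2.INTER_CUBIC)
cv2.imwrite('pics/g.png',a); print('origin',u-50,v-50)
```

```text
[0.55248962 0.02094499 0.23556048]
253 163
origin 243 163
```

View pics/g.png

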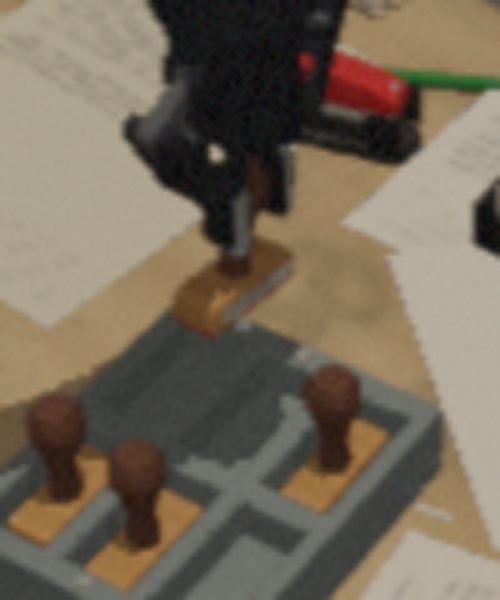

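Run:
```python
from h import *
s=shot('scene')
f=lambda u,v:(243+u/5,163+v/5)
P={n:f(*p) for n,p in dict(nl=(174,298),nr=(213,315),fl=(248,243),fr=(292,260),nb=(212,334)).items()}
for z in(.12,.138,.15): print(z,{n:ray(s,*p,z)[:2].round(3).tolist() for n,p in P.items()})
x=robot.read_state()['eef_pos']; a=np.radians(14.6); d=np.array([np.cos(a),np.sin(a),0]);e=np.array([-np.sin(a),np.cos(a),0])
for n,i,j,z in(('nl',-31,13,.138),('nr',-31,-13,.138),('fl',31,13,.138),('fr',31,-13,.138),('nb',-31,-13,.121)):
    q=x+d*i/1000+e*j/1000;q[2]=z; p=np.array(proj(s,q)); print(n,((p-[243,163])*5).round())
```

```text
0.12 {'nl': [0.524, 0.044], 'nr': [0.53, 0.023], 'fl': [0.573, 0.05], 'fr': [0.58, 0.027], 'nb': [0.522, 0.014]}
0.138 {'nl': [0.513, 0.028], 'nr': [0.519, 0.008], 'fl': [0.561, 0.034], 'fr': [0.568, 0.012], 'nb': [0.511, -0.001]}
0.15 {'nl': [0.506, 0.017], 'nr': [0.512, -0.002], 'fl': [0.552, 0.023], 'fr': [0.56, 0.001], 'nb': [0.504, -0.011]}
nl [188. 294.]
nr [236. 316.]
fl [269. 217.]
fr [316. 237.]
nb [238. 344.]
```

Call:
apply_moves(
  motion=[
    {"xyz": [3, 14, 20], "twist": 0, "claw": 0.1},
    {"xyz": [0, 0, 20], "twist": 0, "claw": 0.1},
    {"xyz": [0, 0, 20], "twist": 0, "claw": 0.1},
    {"xyz": [0, 0, 10], "twist": 0, "claw": 0.1},
    {"xyz": [0, 0, 8], "twist": 0, "claw": 0.1},
    {"xyz": [0, 0, 6], "twist": 0, "claw": 0.1},
    {"xyz": [0, 0, 5], "twist": 0, "claw": 0.1},
    {"xyz": [0, 0, 4], "twist": 0, "claw": 0.1},
    {"xyz": [0, 0, 0], "twist": 0, "claw": 0.1},
    {"xyz": [0, 0, 0], "twist": 0, "claw": 0.1},
  ],
)

```text
t: 15.85
eef_pos: [0.5651, 0.0273, 0.143]
ee_rot: [-180.0, -0.0, 104.5]
ft_force: [-0.7, -0.7, -0.9]
width: 0.0241
grasp_force: 30.4
```

Call:
apply_moves(
  motion=[
    {"xyz": [0, 0, 3], "twist": 0, "claw": 0.1},
    {"xyz": [0, 0, 3], "twist": 0, "claw": 0.1},
    {"xyz": [0, 0, 0], "twist": 0, "claw": 0.1},
    {"xyz": [0, 0, 0], "twist": 0, "claw": 0.5},
    {"xyz": [0, 0, 0], "twist": 0, "claw": 1},
    {"xyz": [0, 0, 0], "twist": 0, "claw": 1},
    {"xyz": [0, 0, 0], "twist": 0, "claw": 1},
    {"xyz": [0, 0, 0], "twist": 0, "claw": 1},
    {"xyz": [0, 0, 0], "twist": 0, "claw": 1},
    {"xyz": [0, 0, 0], "twist": 0, "claw": 1},
  ],
)

```text
t: 16.85
eef_pos: [0.5654, 0.0274, 0.1369]
ee_rot: [180.0, 0.0, 104.5]
ft_force: [-0.2, 0.3, 0.1]
width: 0.0858
grasp_force: 0.0
```

Call:
apply_moves(
  motion=[
    {"xyz": [0, 0, -15], "twist": 0, "claw": 1},
    {"xyz": [0, 0, -30], "twist": 0, "claw": 1},
    {"xyz": [0, 0, -40], "twist": 0, "claw": 1},
    {"xyz": [0, 0, -40], "twist": 0, "claw": 1},
    {"xyz": [-40, 0, -20], "twist": 0, "claw": 1},
    {"xyz": [-40, 0, 0], "twist": 0, "claw": 1},
    {"xyz": [-40, 0, 0], "twist": 0, "claw": 1},
    {"xyz": [-40, 0, 0], "twist": 0, "claw": 1},
    {"xyz": [-40, 0, 0], "twist": 0, "claw": 1},
    {"xyz": [0, 0, 0], "twist": 0, "claw": 1},
  ],
)

```text
t: 17.85
eef_pos: [0.6144, -0.1749, 0.2821]
ee_rot: [-179.9, 0.4, 103.9]
ft_force: [-0.7, -0.9, -0.2]
width: 0.0855
grasp_force: 0.0
```

Run:
```python
from h import *
s=shot('scene');c=shot('top')
for x,l in stamps(c,s): print('st',x.round(4))
S=[]
hs=cv2.cvtColor(s['pixels'],cv2.COLOR_BGR2HSV)
m=cv2.morphologyEx(cv2.inRange(hs,(0,60,20),(15,220,90)),cv2.MORPH_OPEN,np.ones((2,2)))
k,l,st,ce=cv2.connectedComponentsWithStats(m)
for i in range(1,k):
    if 90<st[i,4]<400: print(ce[i].round(1),st[i],ray(s,*ce[i],.058)[:2].round(3),ray(s,*ce[i],.077)[:2].round(3))
cv2.imwrite('pics/i.png',cv2.resize(s['pixels'][190:430,220:460],None,fx=2.5,fy=2.5,interpolation=cv2.INTER_CUBIC))
```

```text
st [ 0.4278 -0.1708  0.0423]
st [ 0.5577 -0.3107  0.0463]
st [ 0.487  -0.4514  0.0503]
[393.5  55.8] [375  48  35  20 128] [1.443 0.519] [1.412 0.493]
[293.3 238.4] [288 230  11  19 139] [0.555 0.031] [0.543 0.015]
[310.1 247.3] [305 239  11  19 137] [ 0.565 -0.018] [ 0.553 -0.033]
[255.5 253.5] [250 245  11  19 147] [0.459 0.051] [0.45  0.036]
[271.4 261.9] [266 252  11  22 177] [0.47  0.006] [ 0.461 -0.008]
[309.6 323.8] [304 314  12  21 157] [ 0.423 -0.18 ] [ 0.415 -0.191]
[402.4 329.3] [398 320  12  20 154] [ 0.552 -0.316] [ 0.541 -0.323]
[354.  367.2] [349 357  13  21 164] [ 0.42  -0.311] [ 0.412 -0.319]
[434.3 398.2] [428 387  16  23 204] [ 0.483 -0.453] [ 0.473 -0.458]
[101.3 440.2] [ 52 400  82  63 253] [ 0.006 -0.122] [ 0.007 -0.134]
```

View pics/i.png

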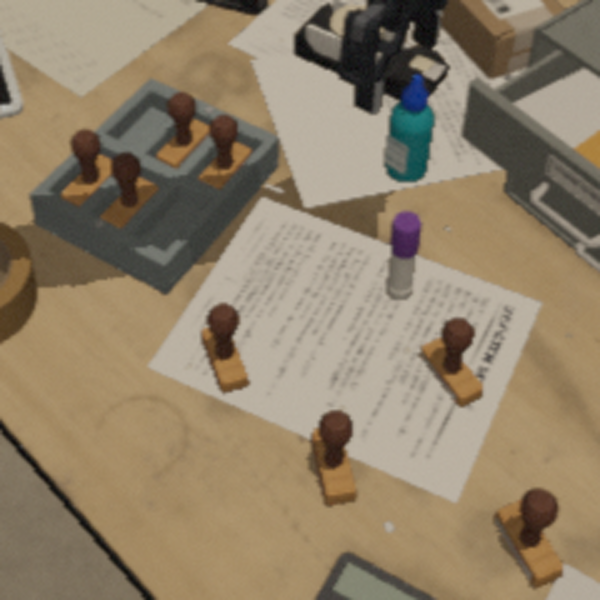

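Call:
apply_moves(
  motion=[
    {"xyz": [0, 0, 0], "twist": -8, "claw": 0.6},
    {"xyz": [0, 0, 0], "twist": -8, "claw": 0.6},
    {"xyz": [0, 0, 0], "twist": -8, "claw": 0.6},
    {"xyz": [0, 0, 0], "twist": -8, "claw": 0.6},
    {"xyz": [0, 0, 0], "twist": -8, "claw": 0.6},
    {"xyz": [0, 0, 0], "twist": -8, "claw": 0.6},
    {"xyz": [0, 0, 0], "twist": -8, "claw": 0.5},
    {"xyz": [0, 0, 0], "twist": 0, "claw": 0.5},
    {"xyz": [0, 0, 0], "twist": 0, "claw": 0.5},
    {"xyz": [0, 0, 0], "twist": 0, "claw": 0.5},
  ],
  squeeze=20,
)

```text
t: 18.95
eef_pos: [0.6154, -0.1654, 0.2819]
ee_rot: [180.0, -0.0, 160.4]
ft_force: [0.6, -0.4, -0.9]
width: 0.0427
grasp_force: 0.0
```

```bash
cat > d.py <<'E'
# delta in tool axes (mm) to world target at present yaw
import sys; from h import *
s=robot.read_state(); x=s['eef_pos']; y=np.radians(s['ee_rot'][2]); t=np.array([float(a) for a in sys.argv[1:4]])
d=(t-x)*1000; c,n=np.cos(y),np.sin(y)
print('at',x.round(4),s['ee_rot'].round(1),'go',round(c*d[0]+n*d[1],1),round(n*d[0]-c*d[1],1),round(-d[2],1),s['joints'].round(0))
E
python3 d.py .428 -.171 .115
```

```text
at [ 0.6154 -0.1654  0.2819] [180.   -0.  160.4] go 174.7 -68.0 166.9 [ 9. 35.  7. 86. -5. 59. 88.]
```

Call:
apply_moves(
  motion=[
    {"xyz": [35, -14, 0], "twist": 0, "claw": 0.5},
    {"xyz": [35, -14, 0], "twist": 0, "claw": 0.5},
    {"xyz": [35, -14, 0], "twist": 0, "claw": 0.5},
    {"xyz": [35, -14, 0], "twist": 0, "claw": 0.5},
    {"xyz": [35, -12, 0], "twist": 0, "claw": 0.5},
    {"xyz": [0, 0, 30], "twist": 0, "claw": 0.5},
    {"xyz": [0, 0, 30], "twist": 0, "claw": 0.5},
    {"xyz": [0, 0, 0], "twist": 0, "claw": 0.5},
    {"xyz": [0, 0, 0], "twist": 0, "claw": 0.5},
    {"xyz": [0, 0, 0], "twist": 0, "claw": 0.5},
  ],
)

```text
t: 19.95
eef_pos: [0.4288, -0.1722, 0.2231]
ee_rot: [-180.0, 0.2, 160.5]
ft_force: [-0.7, 0.3, 0.2]
width: 0.043
grasp_force: 0.0
```

```bash
python3 d.py .428 -.171 .113
python3 - <<'E'
from h import *
s=shot('scene');c=shot('top')
hs=cv2.cvtColor(s['pixels'],cv2.COLOR_BGR2HSV)
m=cv2.morphologyEx(cv2.inRange(hs,(0,60,20),(15,220,90)),cv2.MORPH_OPEN,np.ones((2,2)))
k,l,st,ce=cv2.connectedComponentsWithStats(m)
for i in range(1,k):
    if 90<st[i,4]<400 and 220<ce[i][1]<420: print(ce[i].round(1),st[i],ray(s,*ce[i],.048)[:2].round(3))
E
```

```text
at [ 0.4288 -0.1722  0.2231] [-180.     0.2  160.5] go 1.1 0.8 110.1 [ 14.  25.   7. 118.  -5.  37.  95.]
[255.6 253.7] [250 245  11  19 139] [0.464 0.059]
[271.5 263.1] [266 254  11  20 143] [0.473 0.011]
[309.6 322.6] [304 313  12  22 188] [ 0.43  -0.172]
[402.3 329.4] [398 320  12  20 153] [ 0.558 -0.312]
[354.  367.3] [349 357  13  21 159] [ 0.425 -0.307]
[434.5 398.2] [428 387  16  23 202] [ 0.489 -0.451]
```

Call:
apply_moves(
  motion=[
    {"xyz": [0, 0, 35], "twist": 0, "claw": 0.5},
    {"xyz": [0, 0, 35], "twist": 0, "claw": 0.5},
    {"xyz": [0, 0, 25], "twist": 0, "claw": 0.5},
    {"xyz": [0, 0, 15], "twist": 0, "claw": 0.5},
    {"xyz": [0, 0, 0], "twist": 0, "claw": 0.5},
    {"xyz": [0, 0, 0], "twist": 0, "claw": 0.4},
    {"xyz": [0, 0, 0], "twist": 0, "claw": 0.2},
    {"xyz": [0, 0, 0], "twist": 0, "claw": 0.2},
    {"xyz": [0, 0, 0], "twist": 0, "claw": 0.2},
    {"xyz": [0, 0, 0], "twist": 0, "claw": 0.2},
  ],
)

```text
t: 21.05
eef_pos: [0.4286, -0.1719, 0.1129]
ee_rot: [180.0, 0.2, 160.5]
ft_force: [0.4, 1.8, 6.8]
width: 0.0251
grasp_force: 20.0
```

```bash
python3 d.py .428 -.171 .113
python3 - <<'E'
from h import *
s=shot('scene')
cv2.imwrite('pics/j.png',cv2.resize(s['pixels'][240:370,250:370],None,fx=4,fy=4,interpolation=cv2.INTER_CUBIC))
E
```

```text
at [ 0.4286 -0.1719  0.1129] [180.    0.2 160.5] go 0.9 0.6 -0.1 [ 16.  37.   4. 123.  -7.  20.  97.]
```

View pics/j.png

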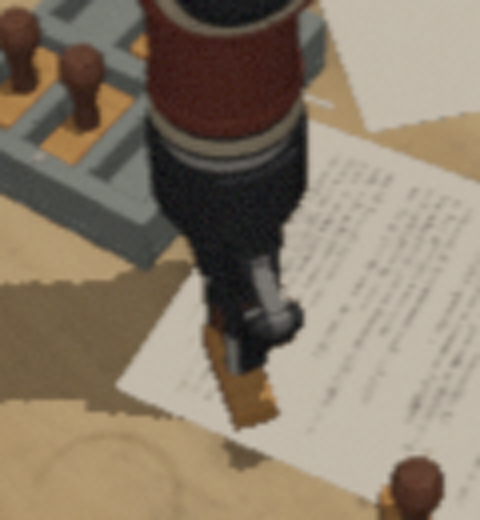

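Call:
apply_moves(
  motion=[
    {"xyz": [0, 0, -10], "twist": 0, "claw": 0.2},
    {"xyz": [0, 0, -30], "twist": 0, "claw": 0.2},
    {"xyz": [0, 0, -45], "twist": 0, "claw": 0.2},
    {"xyz": [0, 0, -45], "twist": 0, "claw": 0.2},
    {"xyz": [0, 0, 0], "twist": 8, "claw": 0.2},
    {"xyz": [0, 0, 0], "twist": 8, "claw": 0.2},
    {"xyz": [0, 0, 0], "twist": 8, "claw": 0.2},
    {"xyz": [0, 0, 0], "twist": 8, "claw": 0.2},
    {"xyz": [0, 0, 0], "twist": 8, "claw": 0.2},
    {"xyz": [0, 0, 0], "twist": 8, "claw": 0.2},
  ],
)

```text
t: 22.1
eef_pos: [0.427, -0.1718, 0.2422]
ee_rot: [-180.0, -0.0, 112.1]
ft_force: [-0.4, -0.5, -1.4]
width: 0.0252
grasp_force: 19.8
```

Call:
apply_moves(
  motion=[
    {"xyz": [0, 0, 0], "twist": 7.7, "claw": 0.2},
    {"xyz": [27, 20, 0], "twist": 0, "claw": 0.2},
    {"xyz": [27, 20, 0], "twist": 0, "claw": 0.2},
    {"xyz": [28, 21, 0], "twist": 0, "claw": 0.2},
    {"xyz": [28, 21, 0], "twist": 0, "claw": 0.2},
    {"xyz": [0, 0, 0], "twist": 0, "claw": 0.2},
    {"xyz": [0, 0, 0], "twist": 0, "claw": 0.2},
    {"xyz": [0, 0, 0], "twist": 0, "claw": 0.2},
    {"xyz": [0, 0, 0], "twist": 0, "claw": 0.2},
    {"xyz": [0, 0, 0], "twist": 0, "claw": 0.2},
  ],
)

```text
t: 23.1
eef_pos: [0.4785, -0.0458, 0.2421]
ee_rot: [-180.0, 0.0, 104.6]
ft_force: [0.1, -0.4, -0.1]
width: 0.025
grasp_force: 19.8
```

```bash
cat > tilt.py <<'E'
# held stamp: wood blob in scene against where an upright base would show; p-axis slope
from h import *
s=shot('scene'); r=robot.read_state(); x=r['eef_pos']; a=np.radians(r['ee_rot'][2]-90)
d=np.array([np.cos(a),np.sin(a),0]);e=np.array([-d[1],d[0],0]); C=[]
for z in(.113,.096):
    for i,j in((-31,13),(-31,-13),(31,13),(31,-13)):
        q=x+d*i/1000+e*j/1000-[0,0,z]; C.append(proj(s,q))
C=np.array(C); hull=cv2.convexHull(np.float32(C))
m=cv2.inRange(cv2.cvtColor(s['pixels'],cv2.COLOR_BGR2HSV),(6,100,50),(25,255,240))
z=np.zeros_like(m); cv2.fillConvexPoly(z,np.int32(hull),255); w=cv2.dilate(z,np.ones((21,21))); m&=w
k,l,st,ce=cv2.connectedComponentsWithStats(m); i=1+np.argmax(st[1:,4])
v,u=np.nonzero(l==i)
def ex(u,v): return [(f,u[g],v[g]) for f,g in (('L',u.argmin()),('R',u.argmax()),('T',v.argmin()),('B',v.argmax()))]
print('seen',st[i],[(f,int(a),int(b)) for f,a,b in ex(u,v)]); print('want',[(f,round(a),round(b)) for f,a,b in ex(C[:,0],C[:,1])])
E
python3 d.py .4797 -.0449 .134; python3 tilt.py
```

```text
at [ 0.4785 -0.0458  0.2421] [-180.     0.   104.6] go 0.6 1.4 108.1 [-13.  27.  23. 114. -15.  43.  34.]
seen [262 224  49  49 740] [('L', 262, 253), ('R', 310, 237), ('T', 296, 224), ('B', 273, 272)]
want [('L', 273, 252), ('R', 300, 244), ('T', 290, 234), ('B', 283, 262)]
```

```bash
sed -i 's/(6,100,50),(25,255,240)/(6,145,60),(20,255,240)/' tilt.py; python3 tilt.py
```

```text
seen [274 236  34  24 300] [('L', 274, 253), ('R', 307, 241), ('T', 292, 236), ('B', 282, 259)]
want [('L', 273, 252), ('R', 300, 244), ('T', 290, 234), ('B', 283, 262)]
```

Call:
apply_moves(
  motion=[
    {"xyz": [1, 1, 35], "twist": 0, "claw": 0.2},
    {"xyz": [0, 0, 25], "twist": 0, "claw": 0.2},
    {"xyz": [0, 0, 12], "twist": 0, "claw": 0.2},
    {"xyz": [0, 0, 8], "twist": 0, "claw": 0.2},
    {"xyz": [0, 0, 8], "twist": 0, "claw": 0.2},
    {"xyz": [0, 0, 8], "twist": 0, "claw": 0.2},
    {"xyz": [0, 0, 6], "twist": 0, "claw": 0.2},
    {"xyz": [0, 0, 5], "twist": 0, "claw": 0.2},
    {"xyz": [0, 0, 0], "twist": 0, "claw": 0.2},
    {"xyz": [0, 0, 0], "twist": 0, "claw": 0.2},
  ],
)

```text
t: 24.2
eef_pos: [0.4798, -0.0434, 0.135]
ee_rot: [180.0, 0.0, 104.8]
ft_force: [-0.3, 0.4, 0.6]
width: 0.0251
grasp_force: 19.8
```

Call:
apply_moves(
  motion=[
    {"xyz": [0, 0, 2], "twist": 0, "claw": 0.2},
    {"xyz": [0, 0, 0], "twist": 0, "claw": 0.2},
    {"xyz": [0, 0, 0], "twist": 0, "claw": 0.6},
    {"xyz": [0, 0, 0], "twist": 0, "claw": 0.6},
    {"xyz": [0, 0, 0], "twist": 0, "claw": 0.6},
    {"xyz": [0, 0, 0], "twist": 0, "claw": 0.6},
    {"xyz": [0, 0, -20], "twist": 0, "claw": 0.6},
    {"xyz": [0, 0, -40], "twist": 0, "claw": 0.6},
    {"xyz": [0, 0, -40], "twist": 0, "claw": 0.6},
    {"xyz": [0, 0, -30], "twist": 0, "claw": 0.6},
  ],
)

```text
t: 25.2
eef_pos: [0.4799, -0.0436, 0.2651]
ee_rot: [179.9, 0.0, 104.8]
ft_force: [0.8, 0.4, 0.7]
width: 0.051
grasp_force: 0.0
```

Call:
apply_moves(
  motion=[
    {"xyz": [0, 0, 0], "twist": -8.4, "claw": 0.5},
    {"xyz": [0, 0, 0], "twist": -8.4, "claw": 0.5},
    {"xyz": [0, 0, 0], "twist": -8.4, "claw": 0.5},
    {"xyz": [0, 0, 0], "twist": -8.4, "claw": 0.5},
    {"xyz": [0, 0, 0], "twist": -8.4, "claw": 0.5},
    {"xyz": [-25, -40, 0], "twist": 0, "claw": 0.5},
    {"xyz": [-25, -40, 0], "twist": 0, "claw": 0.5},
    {"xyz": [0, 0, 0], "twist": 0, "claw": 0.5},
    {"xyz": [0, 0, 0], "twist": 0, "claw": 0.5},
    {"xyz": [0, 0, 0], "twist": 0, "claw": 0.5},
  ],
)

```text
t: 26.2
eef_pos: [0.4776, -0.1364, 0.2627]
ee_rot: [180.0, -0.1, 146.9]
ft_force: [-0.2, -0.2, -0.5]
width: 0.0429
grasp_force: 0.0
```

```bash
python3 - <<'E'
from h import *
s=shot('scene');c=shot('top')
for x,l in stamps(c,s): print('st',x.round(4))
hs=cv2.cvtColor(s['pixels'],cv2.COLOR_BGR2HSV)
m=cv2.morphologyEx(cv2.inRange(hs,(0,60,20),(15,220,90)),cv2.MORPH_OPEN,np.ones((2,2)))
k,l,st,ce=cv2.connectedComponentsWithStats(m)
for i in range(1,k):
    if 90<st[i,4]<400 and 220<ce[i][1]<420: print(ce[i].round(1),st[i],ray(s,*ce[i],.048)[:2].round(3),ray(s,*ce[i],.067)[:2].round(3))
E
python3 d.py .4255 -.307 .113
```

```text
st [0.5515 0.0261 0.0637]
st [0.4563 0.0465 0.0636]
st [ 0.5575 -0.3108  0.049 ]
st [ 0.4251 -0.305   0.0433]
st [ 0.4872 -0.4521  0.053 ]
[293.4 238.3] [288 230  11  19 144] [0.561 0.039] [0.55  0.023]
[255.6 253.6] [250 245  11  19 143] [0.464 0.059] [0.455 0.044]
[271.4 262.3] [266 252  11  22 161] [0.474 0.013] [ 0.465 -0.002]
[290. 270.] [284 260  12  22 191] [ 0.491 -0.034] [ 0.481 -0.048]
[402.6 328.6] [398 319  12  21 169] [ 0.56  -0.311] [ 0.548 -0.318]
[354.1 367.2] [349 357  13  21 164] [ 0.425 -0.308] [ 0.416 -0.315]
[434.6 397.8] [429 387  15  23 213] [ 0.489 -0.451] [ 0.48  -0.455]
at [ 0.4778 -0.1359  0.2628] [ 1.80e+02 -1.00e-01  1.47e+02] go -49.4 -172.0 149.8 [  4.  25.  13. 110.  -8.  46.  78.]
```

Call:
apply_moves(
  motion=[
    {"xyz": [-10, -34, 0], "twist": 0, "claw": 0.5},
    {"xyz": [-10, -34, 0], "twist": 0, "claw": 0.5},
    {"xyz": [-10, -34, 0], "twist": 0, "claw": 0.5},
    {"xyz": [-10, -34, 0], "twist": 0, "claw": 0.5},
    {"xyz": [-10, -35, 0], "twist": 0, "claw": 0.5},
    {"xyz": [0, 0, 30], "twist": 0, "claw": 0.5},
    {"xyz": [0, 0, 0], "twist": 0, "claw": 0.5},
    {"xyz": [0, 0, 0], "twist": 0, "claw": 0.5},
    {"xyz": [0, 0, 0], "twist": 0, "claw": 0.5},
    {"xyz": [0, 0, 0], "twist": 0, "claw": 0.5},
  ],
)

```text
t: 27.3
eef_pos: [0.4268, -0.3073, 0.234]
ee_rot: [180.0, 0.1, 146.9]
ft_force: [0.9, 0.2, -0.2]
width: 0.043
grasp_force: 0.0
```

```bash
python3 d.py .4252 -.3065 .113
```

```text
at [ 0.4268 -0.3073  0.234 ] [1.800e+02 1.000e-01 1.469e+02] go 1.8 -0.2 121.0 [ 25.  30.  13. 107.  -9.  44. 100.]
```

Call:
apply_moves(
  motion=[
    {"xyz": [1, 0, 40], "twist": 0, "claw": 0.5},
    {"xyz": [0, 0, 40], "twist": 0, "claw": 0.5},
    {"xyz": [0, 0, 26], "twist": 0, "claw": 0.5},
    {"xyz": [0, 0, 15], "twist": 0, "claw": 0.5},
    {"xyz": [0, 0, 0], "twist": 0, "claw": 0.5},
    {"xyz": [0, 0, 0], "twist": 0, "claw": 0.4},
    {"xyz": [0, 0, 0], "twist": 0, "claw": 0.2},
    {"xyz": [0, 0, 0], "twist": 0, "claw": 0.2},
    {"xyz": [0, 0, 0], "twist": 0, "claw": 0.2},
    {"xyz": [0, 0, 0], "twist": 0, "claw": 0.2},
  ],
)

```text
t: 28.3
eef_pos: [0.4259, -0.3078, 0.1131]
ee_rot: [180.0, 0.2, 146.8]
ft_force: [1.0, 1.3, 6.9]
width: 0.025
grasp_force: 20.0
```

Call:
apply_moves(
  motion=[
    {"xyz": [0, 0, -10], "twist": 0, "claw": 0.2},
    {"xyz": [0, 0, -30], "twist": 0, "claw": 0.2},
    {"xyz": [0, 0, -45], "twist": 0, "claw": 0.2},
    {"xyz": [0, 0, -45], "twist": 0, "claw": 0.2},
    {"xyz": [0, 0, -40], "twist": 0, "claw": 0.2},
    {"xyz": [0, 0, 0], "twist": 8.4, "claw": 0.2},
    {"xyz": [0, 0, 0], "twist": 8.4, "claw": 0.2},
    {"xyz": [0, 0, 0], "twist": 8.4, "claw": 0.2},
    {"xyz": [0, 0, 0], "twist": 8.4, "claw": 0.2},
    {"xyz": [0, 0, 0], "twist": 8.5, "claw": 0.2},
  ],
)

```text
t: 29.3
eef_pos: [0.4242, -0.3075, 0.2822]
ee_rot: [-180.0, -0.0, 104.3]
ft_force: [-0.4, 0.3, -0.6]
width: 0.0249
grasp_force: 19.8
```

```bash
python3 d.py .5383 .0699 .134;python3 tilt.py
```

```text
at [ 0.4242 -0.3075  0.2822] [-180.    -0.   104.3] go 337.5 203.7 148.2 [ 16.  27.  26. 105. -15.  52.  63.]
seen [345 314  26  28 257] [('L', 345, 333), ('R', 370, 316), ('T', 364, 314), ('B', 353, 341)]
want [('L', 340, 340), ('R', 372, 316), ('T', 360, 309), ('B', 353, 347)]
```

Call:
apply_moves(
  motion=[
    {"xyz": [42, 25, 0], "twist": 0, "claw": 0.2},
    {"xyz": [42, 25, 0], "twist": 0, "claw": 0.2},
    {"xyz": [42, 25, 0], "twist": 0, "claw": 0.2},
    {"xyz": [42, 26, 0], "twist": 0, "claw": 0.2},
    {"xyz": [42, 26, 0], "twist": 0, "claw": 0.2},
    {"xyz": [42, 25, 0], "twist": 0, "claw": 0.2},
    {"xyz": [42, 26, 0], "twist": 0, "claw": 0.2},
    {"xyz": [43, 26, 40], "twist": 0, "claw": 0.2},
    {"xyz": [0, 0, 0], "twist": 0, "claw": 0.2},
    {"xyz": [0, 0, 0], "twist": 0, "claw": 0.2},
  ],
)

```text
t: 30.35
eef_pos: [0.533, 0.0603, 0.2498]
ee_rot: [-179.8, 0.0, 104.9]
ft_force: [-0.1, -1.8, -0.1]
width: 0.0243
grasp_force: 19.9
```

```bash
python3 d.py .5383 .0699 .134;python3 tilt.py
python3 - <<'E'
from h import *
s=shot('scene'); r=robot.read_state(); x=r['eef_pos']; a=np.radians(r['ee_rot'][2]-90)
d=np.array([np.cos(a),np.sin(a),0]);e=np.array([-d[1],d[0],0])
u0,v0=[int(t) for t in proj(s,x-[0,0,.09])]; u0-=50;v0-=50
im=cv2.resize(s['pixels'][v0:v0+120,u0:u0+100],None,fx=5,fy=5,interpolation=cv2.INTER_CUBIC)
for z in(.113,.096):
    for i,j in((-31,13),(-31,-13),(31,13),(31,-13)):
        p=(np.array(proj(s,x+d*i/1000+e*j/1000-[0,0,z]))-[u0,v0]+.5)*5; cv2.circle(im,tuple(p.astype(int)),3,(0,255,0),-1)
cv2.imwrite('pics/k.png',im)
E
```

```text
at [0.533  0.0603 0.2498] [-179.8    0.   104.9] go 7.9 7.6 115.8 [-25.  30.  24. 105. -16.  48.  22.]
seen [266 197  22  22 202] [('L', 266, 212), ('R', 287, 203), ('T', 279, 197), ('B', 271, 218)]
want [('L', 263, 212), ('R', 289, 206), ('T', 280, 197), ('B', 273, 222)]
```

View pics/k.png

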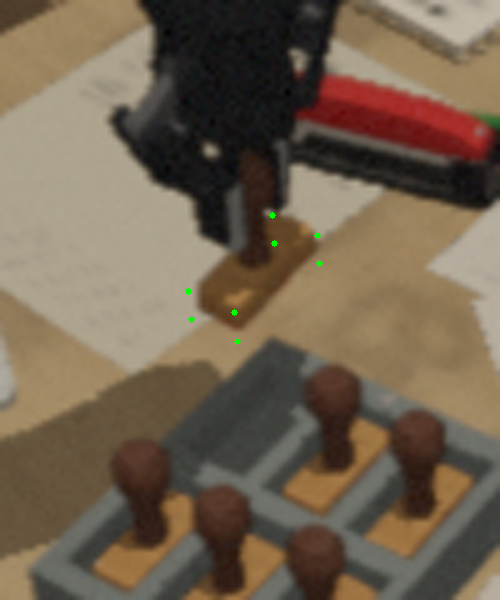

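Call:
apply_moves(
  motion=[
    {"xyz": [0, 0, 10], "twist": 0, "claw": 0.2},
    {"xyz": [0, 0, 0], "twist": 0, "claw": 0.2},
    {"xyz": [0, 0, 0], "twist": 0, "claw": 0.2},
    {"xyz": [0, 0, 0], "twist": 0, "claw": 0.2},
    {"xyz": [0, 0, 0], "twist": 0, "claw": 0.2},
    {"xyz": [0, 0, 0], "twist": 0, "claw": 0.2},
    {"xyz": [0, 0, 0], "twist": 0, "claw": 0.2},
    {"xyz": [0, 0, 0], "twist": 0, "claw": 0.2},
    {"xyz": [0, 0, 0], "twist": 0, "claw": 0.2},
    {"xyz": [0, 0, 0], "twist": 0, "claw": 0.2},
  ],
)

```text
t: 31.45
eef_pos: [0.5337, 0.0594, 0.2408]
ee_rot: [-180.0, 0.0, 104.7]
ft_force: [0.2, -0.2, -0.1]
width: 0.0248
grasp_force: 19.9
```

```bash
python3 d.py .5383 .0699 .134;python3 tilt.py
```

```text
at [0.5337 0.0594 0.2408] [-180.     0.   104.7] go 9.0 7.1 106.8 [-24.  31.  24. 105. -16.  47.  22.]
seen [267 200  22  22 205] [('L', 267, 214), ('R', 288, 204), ('T', 279, 200), ('B', 273, 221)]
want [('L', 263, 215), ('R', 289, 209), ('T', 280, 200), ('B', 273, 225)]
```

Call:
apply_moves(
  motion=[
    {"xyz": [9, 7, 15], "twist": 0, "claw": 0.2},
    {"xyz": [0, 0, 25], "twist": 0, "claw": 0.2},
    {"xyz": [0, 0, 20], "twist": 0, "claw": 0.2},
    {"xyz": [0, 0, 10], "twist": 0, "claw": 0.2},
    {"xyz": [0, 0, 8], "twist": 0, "claw": 0.2},
    {"xyz": [0, 0, 8], "twist": 0, "claw": 0.2},
    {"xyz": [0, 0, 8], "twist": 0, "claw": 0.2},
    {"xyz": [0, 0, 7], "twist": 0, "claw": 0.2},
    {"xyz": [0, 0, 5], "twist": 0, "claw": 0.2},
    {"xyz": [0, 0, 0], "twist": 0, "claw": 0.2},
  ],
)

```text
t: 32.5
eef_pos: [0.5379, 0.0698, 0.1342]
ee_rot: [-179.9, -0.0, 104.7]
ft_force: [-0.7, 0.5, -0.9]
width: 0.0244
grasp_force: 19.9
```

Call:
apply_moves(
  motion=[
    {"xyz": [0, 0, 1], "twist": 0, "claw": 0.2},
    {"xyz": [0, 0, 0], "twist": 0, "claw": 0.2},
    {"xyz": [0, 0, 0], "twist": 0, "claw": 0.6},
    {"xyz": [0, 0, 0], "twist": 0, "claw": 0.6},
    {"xyz": [0, 0, 0], "twist": 0, "claw": 0.6},
    {"xyz": [0, 0, 0], "twist": 0, "claw": 0.6},
    {"xyz": [0, 0, -20], "twist": 0, "claw": 0.6},
    {"xyz": [0, 0, -40], "twist": 0, "claw": 0.6},
    {"xyz": [0, 0, -40], "twist": 0, "claw": 0.6},
    {"xyz": [0, 0, -30], "twist": 0, "claw": 0.6},
  ],
)

```text
t: 33.5
eef_pos: [0.5386, 0.0697, 0.2662]
ee_rot: [179.9, 0.0, 104.7]
ft_force: [0.3, 0.5, -0.7]
width: 0.0516
grasp_force: 0.0
```

Call:
apply_moves(
  motion=[
    {"xyz": [-40, 0, 0], "twist": 0, "claw": 0.6},
    {"xyz": [-40, 0, 0], "twist": 0, "claw": 0.6},
    {"xyz": [-30, 0, 0], "twist": 0, "claw": 0.6},
    {"xyz": [0, 0, 0], "twist": 7.5, "claw": 0.6},
    {"xyz": [0, 0, 0], "twist": 7.5, "claw": 0.6},
    {"xyz": [0, 0, 0], "twist": 7.5, "claw": 0.6},
    {"xyz": [0, 0, 0], "twist": 7.5, "claw": 0.6},
    {"xyz": [0, 0, 0], "twist": 7.4, "claw": 0.6},
    {"xyz": [0, 0, 0], "twist": 0, "claw": 0.6},
    {"xyz": [0, 0, 0], "twist": 0, "claw": 0.6},
  ],
)

```text
t: 34.5
eef_pos: [0.566, -0.0364, 0.2637]
ee_rot: [-180.0, 0.0, 67.4]
ft_force: [0.3, 0.1, 0.5]
width: 0.0513
grasp_force: 0.0
```

```bash
cat > tray.py <<'E'
from h import *
s=shot('scene');c=shot('top')
hs=cv2.cvtColor(s['pixels'],cv2.COLOR_BGR2HSV)
m=cv2.morphologyEx(cv2.inRange(hs,(0,60,20),(15,220,90)),cv2.MORPH_OPEN,np.ones((2,2)))
k,l,st,ce=cv2.connectedComponentsWithStats(m)
for i in range(1,k):
    if 90<st[i,4]<400 and 220<ce[i][1]<280: print(ce[i].round(1),st[i][2:],ray(s,*ce[i],.067)[:2].round(3))
for n,cc,roi in(('top',c,(150,225,240,310)),('scene',s,(165,180,245,250))):
    g=cv2.cvtColor(cc['pixels'],cv2.COLOR_BGR2GRAY); x0,y0,x1,y1=roi
    m=(g[y0:y1,x0:x1]<60).astype(np.uint8); m=cv2.morphologyEx(m,cv2.MORPH_OPEN,np.ones((7,7)))
    cn=max(cv2.findContours(m,0,1)[0],key=cv2.contourArea)[:,0]+[x0,y0]
    P=[ray(cc,u,v,.006)[:2] for u,v in cn]; print(n,'mat',np.round(longax(P)[0],4),np.round(longax(P)[1]),longax(P)[2])
g=cv2.cvtColor(s['pixels'],cv2.COLOR_BGR2GRAY)[165:200,180:215]; v,u=np.nonzero(g<60); i=v.argmin(); p=(180+u[v<=v.min()+1].mean(),165+v.min())
print('handle top px',p,ray(s,*p,.075)[:2].round(4))
E
python3 tray.py; python3 d.py .494 .383 .114
```

```text
[279.1 231. ] [ 10  22 166] [0.54  0.065]
[293.5 237.8] [ 11  22 176] [0.551 0.025]
[310.1 246.7] [ 12  22 189] [ 0.561 -0.024]
[255.5 252.6] [ 11  22 180] [0.456 0.046]
[271.1 261.3] [ 12  22 184] [0.466 0.001]
[289.8 269.8] [ 12  22 175] [ 0.481 -0.047]
top mat [0.3563 0.2702] [122.  30.] -85.3835129737854
scene mat [0.4558 0.2958] [133.  94.] 67.23933410644531
handle top px (np.float64(190.5), np.int64(174)) [0.4969 0.3896]
at [ 0.566  -0.0365  0.2638] [-180.    -0.    67.4] go 359.5 -227.8 149.8 [-20.  34.  35.  99. -23.  54.   1.]
```

Call:
apply_moves(
  motion=[
    {"xyz": [40, -25, 0], "twist": 0, "claw": 0.6},
    {"xyz": [40, -25, 0], "twist": 0, "claw": 0.6},
    {"xyz": [40, -26, 0], "twist": 0, "claw": 0.6},
    {"xyz": [40, -26, 0], "twist": 0, "claw": 0.6},
    {"xyz": [40, -25, 0], "twist": 0, "claw": 0.6},
    {"xyz": [40, -25, 0], "twist": 0, "claw": 0.6},
    {"xyz": [40, -25, 0], "twist": 0, "claw": 0.6},
    {"xyz": [40, -25, 0], "twist": 0, "claw": 0.6},
    {"xyz": [40, -26, 0], "twist": 0, "claw": 0.6},
    {"xyz": [0, 0, 0], "twist": 0, "claw": 0.6},
  ],
)

```text
t: 35.6
eef_pos: [0.4907, 0.3936, 0.2623]
ee_rot: [-179.7, -0.3, 68.2]
ft_force: [-0.5, 0.2, -0.4]
width: 0.0512
grasp_force: 0.0
```

Call:
apply_moves(
  motion=[
    {"xyz": [0, 0, 30], "twist": 0, "claw": 0.6},
    {"xyz": [0, 0, 30], "twist": 0, "claw": 0.6},
    {"xyz": [0, 0, 0], "twist": 0, "claw": 0.6},
    {"xyz": [0, 0, 0], "twist": 0, "claw": 0.6},
    {"xyz": [0, 0, 0], "twist": 0, "claw": 0.6},
    {"xyz": [0, 0, 0], "twist": 0, "claw": 0.6},
    {"xyz": [0, 0, 0], "twist": 0, "claw": 0.6},
    {"xyz": [0, 0, 0], "twist": 0, "claw": 0.6},
    {"xyz": [0, 0, 0], "twist": 0, "claw": 0.6},
    {"xyz": [0, 0, 0], "twist": 0, "claw": 0.6},
  ],
)

```text
t: 36.6
eef_pos: [0.4948, 0.3837, 0.2039]
ee_rot: [-180.0, -0.0, 67.3]
ft_force: [-0.2, -0.2, -0.2]
width: 0.0513
grasp_force: 0.0
```

```bash
python3 tray.py | tail -2; python3 d.py .494 .383 .114
```

```text
scene mat [0.4559 0.2956] [133.  94.] 66.74608612060547
handle top px (np.float64(207.0), np.int64(167)) [0.5463 0.386 ]
at [0.4948 0.3836 0.2037] [-180.     0.    67.3] go -0.9 -0.5 89.7 [-59.  43.  34.  93. -28.  53. -38.]
```

Call:
apply_moves(
  motion=[
    {"xyz": [0, 0, 30], "twist": 0, "claw": 0.6},
    {"xyz": [0, 0, 30], "twist": 0, "claw": 0.6},
    {"xyz": [0, 0, 20], "twist": 0, "claw": 0.6},
    {"xyz": [0, 0, 9], "twist": 0, "claw": 0.6},
    {"xyz": [0, 0, 0], "twist": 0, "claw": 0.4},
    {"xyz": [0, 0, 0], "twist": 0, "claw": 0.2},
    {"xyz": [0, 0, 0], "twist": 0, "claw": 0.02},
    {"xyz": [0, 0, 0], "twist": 0, "claw": 0.02},
    {"xyz": [0, 0, 0], "twist": 0, "claw": 0.02},
    {"xyz": [0, 0, 0], "twist": 0, "claw": 0.02},
  ],
  squeeze=50,
)

```text
t: 37.7
eef_pos: [0.4957, 0.3841, 0.1162]
ee_rot: [179.9, -0.1, 67.3]
ft_force: [-0.0, -0.1, 5.3]
width: 0.0115
grasp_force: 49.8
```

```bash
python3 tray.py | tail -2; python3 d.py .494 .383 .114
```

```text
scene mat [0.4566 0.2954] [133.  94.] 66.6781234741211
handle top px (np.float64(196.025), np.int64(165)) [0.5291 0.414 ]
at [0.4957 0.3841 0.1162] [ 1.799e+02 -1.000e-01  6.730e+01] go -1.7 -1.1 2.2 [-57.  49.  30.  96. -33.  43. -34.]
```

Call:
apply_moves(
  motion=[
    {"xyz": [0, 0, -2], "twist": 0, "claw": 0.02},
    {"xyz": [0, 0, 0], "twist": -4, "claw": 0.02},
    {"xyz": [0, 0, 0], "twist": -5, "claw": 0.02},
    {"xyz": [0, 0, 0], "twist": -5, "claw": 0.02},
    {"xyz": [0, 0, 0], "twist": -5, "claw": 0.02},
    {"xyz": [0, 0, 0], "twist": -5, "claw": 0.02},
    {"xyz": [0, 0, 0], "twist": -5, "claw": 0.02},
    {"xyz": [0, 0, 0], "twist": -5, "claw": 0.02},
    {"xyz": [0, 0, 0], "twist": -3.5, "claw": 0.02},
    {"xyz": [0, 0, 0], "twist": 0, "claw": 0.02},
  ],
)

```text
t: 38.8
eef_pos: [0.4948, 0.3829, 0.1163]
ee_rot: [-179.9, 0.0, 104.7]
ft_force: [0.7, 0.2, -2.0]
width: 0.0114
grasp_force: 48.9
```

Call:
apply_moves(
  motion=[
    {"xyz": [-5, -10, 0], "twist": 0, "claw": 0.02},
    {"xyz": [-10, -12, 0], "twist": 0, "claw": 0.02},
    {"xyz": [-15, -12, 0], "twist": 0, "claw": 0.02},
    {"xyz": [-15, -12, 0], "twist": 0, "claw": 0.02},
    {"xyz": [-15, -12, 0], "twist": 0, "claw": 0.02},
    {"xyz": [-15, -12, 0], "twist": 0, "claw": 0.02},
    {"xyz": [-12, -12, 0], "twist": 0, "claw": 0.02},
    {"xyz": [0, 0, 0], "twist": 0, "claw": 0.02},
    {"xyz": [0, 0, 0], "twist": 0, "claw": 0.02},
    {"xyz": [0, 0, 0], "twist": 0, "claw": 0.02},
  ],
)

```text
t: 39.8
eef_pos: [0.4381, 0.28, 0.1166]
ee_rot: [180.0, -0.0, 104.8]
ft_force: [0.9, -0.1, -2.6]
width: 0.0109
grasp_force: 48.8
```

```bash
python3 d.py .440 .274 .114
python3 - <<'E'
from h import *
for n in('top','scene'):
    cc=shot(n); g=cv2.cvtColor(cc['pixels'],cv2.COLOR_BGR2GRAY)
    a=np.radians(14.8); o=np.array([.440,.274,.006])-.1*np.array([-np.sin(a),np.cos(a),0]); u,v=map(int,proj(cc,o))
    x0,y0=u-45,v-45; m=(g[y0:y0+90,x0:x0+90]<60).astype(np.uint8); m=cv2.morphologyEx(m,cv2.MORPH_OPEN,np.ones((7,7)))
    for q in cv2.findContours(m,0,1)[0]:
        q=q[:,0]+[x0,y0]; P=[ray(cc,a,b,.006)[:2] for a,b in q]; r=longax(P); print(n,np.round(r[0],4),np.round(r[1]),round(r[2],1))
s=shot('scene'); cv2.imwrite('pics/l.png',cv2.resize(s['pixels'][130:310,130:340],None,fx=3.5,fy=3.3))
E
```

```text
at [0.4381 0.28   0.1166] [180.   -0.  104.8] go -6.2 0.3 2.6 [-46.  40.  17. 114. -23.  29.   2.]
top [0.445  0.2936] [48. 40.] 8.1
top [0.462 0.185] [128.  89.] -75.6
top [0.4984 0.3154] [45. 12.] 8.5
scene [0.4905 0.0445] [49. 15.] 52.0
scene [0.4849 0.101 ] [22. 15.] 53.3
scene [0.4624 0.1855] [137.  94.] -75.6
scene [0.4451 0.2925] [50. 26.] 58.4
scene [0.4742 0.37  ] [67. 44.] 57.8
```

View pics/l.png

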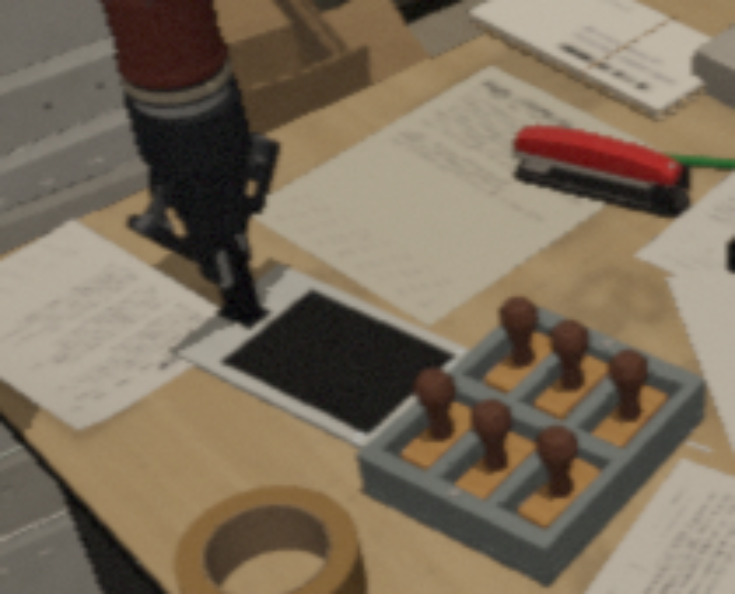

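Call:
apply_moves(
  motion=[
    {"xyz": [-3, 1, 1], "twist": 0, "claw": 0.02},
    {"xyz": [-5, 0, 0], "twist": 0, "claw": 0.02},
    {"xyz": [-6, 0, 0], "twist": 0, "claw": 0.02},
    {"xyz": [-6, 0, 0], "twist": 0, "claw": 0.02},
    {"xyz": [-6, 0, 0], "twist": 0, "claw": 0.02},
    {"xyz": [-6, 0, 0], "twist": 0, "claw": 0.02},
    {"xyz": [-6, 0, 0], "twist": 0, "claw": 0.02},
    {"xyz": [-6, 0, 0], "twist": 0, "claw": 0.02},
    {"xyz": [-6, 0, 0], "twist": 0, "claw": 0.02},
    {"xyz": [0, 0, 0], "twist": 0, "claw": 0.02},
  ],
)

```text
t: 40.95
eef_pos: [0.4522, 0.2292, 0.1162]
ee_rot: [179.9, 0.0, 104.7]
ft_force: [-0.5, 0.5, 5.9]
width: 0.0113
grasp_force: 50.1
```

Call:
apply_moves(
  motion=[
    {"xyz": [-8, 0, 0], "twist": 0, "claw": 0.02},
    {"xyz": [-9, 0, 0], "twist": 0, "claw": 0.02},
    {"xyz": [-9, 0, 0], "twist": 0, "claw": 0.02},
    {"xyz": [-9, 0, 0], "twist": 0, "claw": 0.02},
    {"xyz": [-9, 0, 0], "twist": 0, "claw": 0.02},
    {"xyz": [-9, 0, 0], "twist": 0, "claw": 0.02},
    {"xyz": [-9, 0, 0], "twist": 0, "claw": 0.02},
    {"xyz": [-9, 0, 0], "twist": 0, "claw": 0.02},
    {"xyz": [-9, 0, 0], "twist": 0, "claw": 0.02},
    {"xyz": [0, 0, 0], "twist": 0, "claw": 0.02},
  ],
)

```text
t: 41.95
eef_pos: [0.4724, 0.1515, 0.1162]
ee_rot: [180.0, 0.1, 104.7]
ft_force: [0.9, 0.2, 6.0]
width: 0.0111
grasp_force: 50.2
```

```bash
python3 d.py .4816 .1165 .115
```

```text
at [0.4724 0.1515 0.1162] [1.800e+02 1.000e-01 1.047e+02] go -36.1 0.1 1.2 [-30.  39.  14. 117. -21.  26.  15.]
```

Call:
apply_moves(
  motion=[
    {"xyz": [-6, 0, 0], "twist": 0, "claw": 0.02},
    {"xyz": [-6, 0, 0], "twist": 0, "claw": 0.02},
    {"xyz": [-6, 0, 0], "twist": 0, "claw": 0.02},
    {"xyz": [-6, 0, 0], "twist": 0, "claw": 0.02},
    {"xyz": [-5, 0, 0], "twist": 0, "claw": 0.02},
    {"xyz": [-4, 0, 0], "twist": 0, "claw": 0.02},
    {"xyz": [-4, 0, 0], "twist": 0, "claw": 0.02},
    {"xyz": [-4, 0, 0], "twist": 0, "claw": 0.02},
    {"xyz": [-4, 0, 0], "twist": 0, "claw": 0.02},
    {"xyz": [0, 0, 0], "twist": 0, "claw": 0.02},
  ],
)

```text
t: 42.95
eef_pos: [0.4794, 0.123, 0.1162]
ee_rot: [-179.8, -1.1, 105.4]
ft_force: [-8.0, 27.6, 11.3]
width: 0.0113
grasp_force: 51.4
```

```bash
python3 d.py .4816 .1165 .115
```

```text
at [0.4794 0.123  0.1162] [-179.8   -1.1  105.4] go -6.8 0.4 1.2 [-25.  39.  12. 117. -20.  26.  19.]
```

Call:
apply_moves(
  motion=[
    {"xyz": [4, 0, 0], "twist": 0, "claw": 0.02},
    {"xyz": [4, 0, 0], "twist": 0, "claw": 0.02},
    {"xyz": [4, 0, 0], "twist": 0, "claw": 0.02},
    {"xyz": [0, 0, 0], "twist": 0, "claw": 0.02},
    {"xyz": [0, 0, 0], "twist": 0, "claw": 0.5},
    {"xyz": [0, 0, 0], "twist": 0, "claw": 0.6},
    {"xyz": [0, 0, 0], "twist": 0, "claw": 0.6},
    {"xyz": [0, 0, -20], "twist": 0, "claw": 0.6},
    {"xyz": [0, 0, -40], "twist": 0, "claw": 0.6},
    {"xyz": [0, 0, -40], "twist": 0, "claw": 0.6},
  ],
)

```text
t: 43.95
eef_pos: [0.4797, 0.1198, 0.216]
ee_rot: [-179.8, 0.1, 104.7]
ft_force: [1.1, 1.0, 0.4]
width: 0.0511
grasp_force: 0.0
```

Call:
apply_moves(
  motion=[
    {"xyz": [0, 0, -30], "twist": 0, "claw": 0.6},
    {"xyz": [40, 0, 0], "twist": 0, "claw": 0.6},
    {"xyz": [40, 0, 0], "twist": 0, "claw": 0.6},
    {"xyz": [40, 0, 0], "twist": 0, "claw": 0.6},
    {"xyz": [40, 0, 0], "twist": 0, "claw": 0.6},
    {"xyz": [40, 10, 0], "twist": 0, "claw": 0.6},
    {"xyz": [40, 20, 0], "twist": 0, "claw": 0.6},
    {"xyz": [30, 20, 0], "twist": 0, "claw": 0.6},
    {"xyz": [0, 0, 0], "twist": 0, "claw": 0.6},
    {"xyz": [0, 0, 0], "twist": 0, "claw": 0.6},
  ],
)

```text
t: 44.95
eef_pos: [0.4599, 0.3942, 0.2447]
ee_rot: [-179.9, 0.1, 104.8]
ft_force: [0.1, -0.4, 0.4]
width: 0.0512
grasp_force: 0.0
```

Run:
```python
from h import *
a=np.radians(14.8); X=np.array([np.cos(a),np.sin(a),0]);Y=np.array([-X[1],X[0],0]); M=np.array([.4895,.0865,0])
for n in('top','scene'):
    c=shot(n); im=c['pixels'].astype(np.float32)
    if n=='scene': cv2.imwrite('pics/m.png',cv2.resize(c['pixels'][190:300,190:330],None,fx=5.6,fy=5.4,interpolation=cv2.INTER_CUBIC))
    for xo in(-.045,-.03,.03,.045):
        row=[]
        for y in np.arange(-.006,.075,.003):
            p=M+X*xo+Y*y+[0,0,.006]; u,v=proj(c,p); row.append(int(cv2.getRectSubPix(c['pixels'],(1,1),(u,v))[0,0,0]))
        print(n,xo,row)
```

```text
top -0.045 [81, 89, 87, 79, 71, 90, 117, 134, 140, 142, 140, 139, 140, 140, 139, 142, 139, 138, 131, 117, 100, 90, 87, 88, 87, 88, 90]
top -0.03 [79, 90, 93, 83, 72, 94, 122, 134, 139, 139, 139, 140, 140, 139, 139, 139, 139, 137, 131, 117, 100, 88, 85, 86, 87, 88, 87]
top 0.03 [89, 91, 93, 82, 73, 91, 119, 133, 136, 136, 136, 136, 138, 137, 136, 137, 136, 134, 128, 118, 104, 93, 90, 89, 90, 92, 89]
top 0.045 [87, 91, 91, 86, 81, 93, 116, 132, 137, 136, 136, 137, 138, 137, 137, 137, 137, 137, 132, 120, 102, 97, 92, 93, 92, 94, 94]
scene -0.045 [65, 65, 63, 64, 59, 57, 58, 60, 77, 91, 97, 107, 128, 144, 146, 146, 145, 147, 146, 140, 116, 99, 97, 97, 97, 97, 97]
scene -0.03 [35, 35, 39, 42, 45, 51, 52, 60, 78, 95, 100, 106, 127, 143, 147, 147, 147, 146, 149, 139, 117, 98, 94, 94, 93, 94, 94]
scene 0.03 [98, 101, 101, 100, 101, 99, 100, 99, 97, 95, 90, 89, 105, 102, 112, 123, 129, 127, 82, 37, 17, 11, 8, 15, 14, 16, 12]
scene 0.045 [67, 66, 70, 72, 65, 58, 58, 66, 80, 96, 100, 106, 124, 143, 144, 145, 143, 146, 144, 138, 117, 101, 89, 60, 24, 15, 21]
```

View pics/m.png

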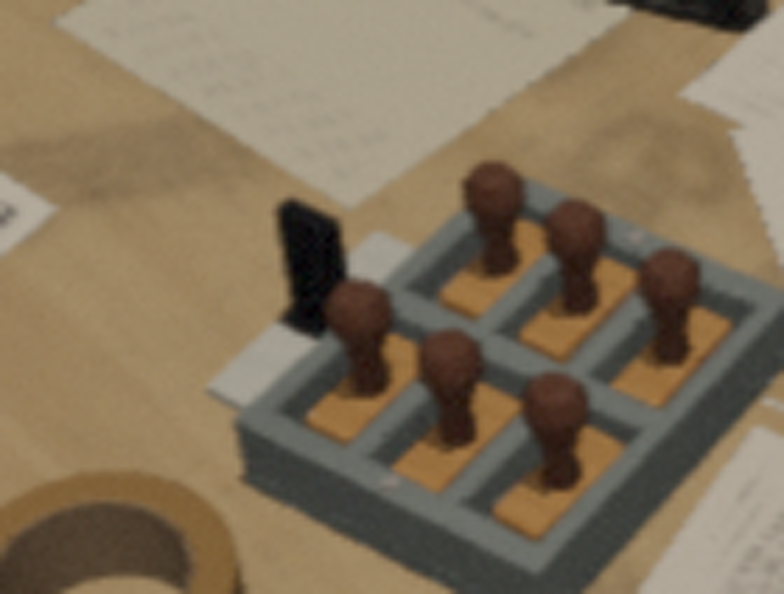

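Run:
```python
from h import *
a=np.radians(14.8); X=np.array([np.cos(a),np.sin(a),0]);Y=np.array([-X[1],X[0],0]); M=np.array([.4895,.0865,0])
for n in('top','scene'):
    c=shot(n); im=cv2.cvtColor(c['pixels'],cv2.COLOR_BGR2LAB)[...,2]
    for xo in(-.082,.082):
      for r0 in(-.015,-.168):
        row=[]
        for y in np.arange(r0,r0+.031,.003):
            u,v=proj(c,M+X*xo+Y*y+[0,0,.043]); row.append(int(cv2.getRectSubPix(im,(1,1),(u,v))[0,0]))
        print(n,xo,r0,row)
hs=shot('scene'); x=cv2.inRange(cv2.cvtColor(hs['pixels'],cv2.COLOR_BGR2HSV),(125,80,40),(150,255,255)); v,u=np.nonzero(x); print('glue cap',u.min(),u.max(),v.min(),v.max(),ray(hs,u.mean(),v.mean(),.08)[:2].round(3))
```

```text
top -0.082 -0.015 [133, 134, 133, 134, 134, 137, 141, 148, 151, 152, 152]
top -0.082 -0.168 [141, 145, 148, 150, 148, 145, 139, 135, 134, 133, 134]
top 0.082 -0.015 [133, 134, 134, 133, 135, 137, 141, 147, 149, 150, 150]
top 0.082 -0.168 [138, 139, 142, 144, 146, 146, 139, 135, 133, 134, 132]
scene -0.082 -0.015 [131, 131, 131, 132, 132, 132, 133, 135, 135, 134, 134]
scene -0.082 -0.168 [132, 129, 130, 131, 130, 130, 131, 132, 132, 132, 133]
scene 0.082 -0.015 [135, 140, 140, 142, 142, 141, 142, 144, 143, 144, 147]
scene 0.082 -0.168 [137, 137, 139, 144, 140, 131, 131, 132, 131, 131, 132]
glue cap 377 620 7 292 [ 0.683 -0.188]
```

```bash
python3 -c "
from h import *
print(robot.finish_job())"
```

```text
the job is handed in; nothing more can be done
None
```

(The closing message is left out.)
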